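# Refit the bayonet lamp and switch it on

## Robot

A 7-joint arm with a two-finger parallel gripper is mounted at the origin on the work surface. World frame = base frame: x ahead of the robot, y to its left, z up, the work surface at z = 0. Lengths are in m, angles in rad, forces in N, time in s.
With the tool pointing down it reaches from about 0.4 to 0.75 m from the base axis. Payload 19.5 kg.
Tool frame: the origin (TCP) lies midway between the tips of the shut fingers; the grasp point (between the pads) lies 19 mm behind it; z points along the fingers, y is the direction in which the jaws open and shut (so a half turn about z gives the same grasp; the last joint's range is limited). The gripper opens to 85 mm and grips with 20 to 120 N. Pads are 22 mm wide; open, the fingers measure 114 mm over their backs; the gripper's body (76 mm by 85 mm) begins 54 mm behind the grasp point. The pads swing forward as they close: fully open they stand 13 mm farther back than shut.
Start: joints at [1.131, 0.707, -0.028, 1.485, 0.022, 0.951, -0.075], TCP at [0.223, -0.53, 0.231] pointing down, gripper open.
Joint ranges: [-2.71, 2.71], [-0.32, 2.16], [-1.57, 1.52], [0, 2.45], [-1.46, 4.6], [0, 2.02], [-2.83, 2.83]. Speed limits (rad/s): [1.89, 1.89, 2.57, 2.57, 3.01, 3.01, 3.01].

## Interface

Orientations are given as a unit quaternion [x, y, z, w].
In Python, from bench import status, get_image, order gives the robot as it stands.
- The arm moves only by the tool carry_out, never from a script. Its argument "series" is a list of rows, each a list of 4 numbers: the shift along the tool's x, y, z in mm, then the turn about the tool's z in degrees. In form: [[dx, dy, dz, twist], ...]. A call has exactly 5 rows; each row shifts and turns the commanded pose from where the row before left it, along the tool's axes as they then stand; what a row does not reach is not made up. A row lasts 1/8 s, in which the tool goes at most 62.5 mm and 10.7 degrees, less where a joint would pass 70% of its speed; a pose out of reach is approached as far as the arm can. A call is refused whole if a number of a shift passes 62.5 or a number of a turn 10.7, either way. A call with a gripper value outside its range is refused whole. "gripper" is the closure, from -1 (fully open) to 1 (shut), set as the call begins (left out, the last holds). The fingers move at their own pace and stop on an object; "force" is the grip in N (left out, the last holds). Time passes only in rows, so rows that do not move let the fingers close, or fill a call up. It gives the time, the measured TCP pose, the force and the opening at its end, in the units of the state.
- status.observe(): the state, without advancing time (a new reading comes with each control period).
- get_image(name): name is "scene" or "top" or "wrist"; returns a dict with "pixels" (400x640x3 uint8, red, green, blue), "fx", "fy", "cx", "cy" (pixels), "R" (3x3) and "t" (3): a world point X has camera coordinates R X + t. Camera axes: x right, y down, z forward; pixel columns grow to the right and rows downward; lengths in m; the calibration is good to about 2 mm. A picture is of the moment at which its call begins. There is no depth.
- order.job_done(): hands the job in, once; it reports no verdict.
The state is a dict: "time_s": time; "joint_positions": joint angles; "dq": joint speeds; "joint_efforts": joint torques, N m; "ee_pos": TCP position; "eef_rot": TCP orientation; "force": force on the tool from outside, world axes, zero at the start; "moment": the same for the moment, N m; "gripper_width": finger opening in m.
Only numpy, scipy, OpenCV 4.12 (cv2) and the standard library are available. Lean on these libraries where they do the work, as an engineer would, in place of code of your own. Each camera call takes 0.05 s, during which the arm holds its last target. There are 200 camera calls.

## Task

Put the loose flat-headed lamp back into the angled lampholder: line its two side pins up with the slots, press it in against the spring and turn it clockwise, about a quarter turn, until it locks. Then, only once it is locked, tip the toggle switch fully over to on. Leave the other things standing where they are.

Things in the scene. Friction and masses are not known exactly. Their poses are not given: they have to be found in the camera images.
- lamp_center (a point): Loose lamp, about 100 g, 68 mm tall, starts upright on the slatted top, plug down. Point: on its axis 34 mm above its underside; z up out of its head, x along its two pins. From below: aluminium plug 44 mm in diameter and 20 mm high, white shoulder disc 62 mm across (20 to 26 mm up), flat-sided opal head (26 to 68 mm up). Half a turn about z makes no difference.
- lamp_head (a point): Centre of the lamp's opal head, 13 mm above the lamp's centre point on the axis; same axes. The head is 46 mm long along x, 32 mm thick along y, 42 mm high. Grasp it across the two long flat sides (32 mm, closing along y), fingertips above the shoulder disc.
- lamp_pin (a point): Outer end of one of the lamp's two opposite round steel pins: 29 mm from the axis along the lamp's +x, 5 mm above the underside. Pins are 8 mm thick and stand 7 mm out of the plug; the other is at -x.
- socket: Fixed lampholder's round grey socket, 76 mm across, on a grey box. Origin: centre of its mouth in the rim's plane, about 106 mm above the table. z points outward along its axis, leaning 30 degrees from vertical to the holder's front (roughly to the robot). x is the line of the two entry slots. A white inner ring (49 mm bore, 6 mm thick) has slots about 15 mm wide at +x and -x.
- socket_slot (a point): Middle of the +x entry slot at the rim, 28 mm from the socket's axis; same axes as the socket. The other slot is opposite, at -x. Enter with lamp z along socket z and lamp x along +x or -x of the socket.
- socket_stop (a point): On the axis, 14 mm outside the mouth: where the lamp's centre point is when pressed fully in, shoulder on the rim (spring about 6 N). The spring plate is met at 23 mm (3 N); at 19 mm or less outside the mouth the pins are below the ring and the lamp can turn clockwise, seen from outside looking in along -z; the other way is blocked.
- socket_locked (a point): On the axis, 21 mm outside the mouth: where the lamp's centre point rests when locked. That is 80 degrees clockwise from the slots; a stop lies about 4 degrees further. Keep it pressed in while turning; on letting go, the spring lifts the pins about 2 mm into shallow recesses.
- toggle (a joint): The toggle switch's lever: 0 = off (leaning 0.5 rad to the switch's front, roughly towards the robot), 1.0 rad = fully on (leaning 0.5 rad to the back); it stays where it is left; stiffness about 0.06 N m (about 1.1 N at the ball). The switch may stand on either side of the holder.
- toggle_tip (a point): Centre of the black ball (26 mm in diameter) on the switch lever, 55 mm from the level hinge axis, which lies 42 mm above the table along this point's y. The ball is about 90 mm above the table in both end positions. Push it along the level direction of this point's x to switch on; it moves 53 mm. The fixed grey box below is 70 mm along x, 50 mm wide, 25 mm high, on the slatted top.
- mug_center (a point): red ceramic mug, 80 mm across, 92 mm tall, with a side handle; point half-way up. It and the lamp may stand on either side (leave alone; z up). The slatted top is 20 mm above the table
- clip_tray_center (a point): clear acrylic tray 100 x 150 x 22 mm holding hair clips; point at its centre (leave alone; z up)
- shampoo_center (a point): pale shampoo bottle, 56 mm across, 150 mm tall with its black pump; point half-way up (leave alone; z up)
- nail_brush_center (a point): wooden nail brush 34 x 85 x 30 mm; point at its centre (leave alone; z up)
- pumice_center (a point): grey pumice stone 50 x 75 x 30 mm; point at its centre (leave alone; z up)
Not all that is in view belongs to the job. What is shaped like the part that bears lamp_center but orange or red is not meant.

How it is judged:
By the outcome, as a careful person would: the job done as asked, in the order asked, and still so for the second after the job is handed in, with the robot touching nothing.
It also fails if it takes over 59 s, if anything falls off the work surface, if the arm or the gripper's body presses on something with over 40 N, if the wrist force passes 120 N, or if a joint passes its speed limit or range.

## Working session

There is one attempt and no reset: what is moved stays moved. The work goes in short steps, Python scripts to look and compute and a tool call to move; the robot and the scene stay as the last step left them, time stands still between calls to the robot, and variables do not carry over. Pictures are saved under pics/ and viewed, about 8 in all and at most 12, crops included, and the job is handed in when it is done.

Besides the shell and the picture viewer there is one more tool, called after "Emit:" in YAML: its name, and indented under it one key for each argument. carry_out: Moves the arm, as the interface text tells. Its arguments: {"type":"object","properties":{"series":{"type":"array","items":{"type":"array","items":{"type":"number"}}},"gripper":{"type":"number"},"force":{"type":"number"}},"required":["series"]}

```bash
mkdir -p pics; cat > h.py <<'E'
import numpy as np, cv2
from bench import status, get_image, order
from scipy.spatial.transform import Rotation as Ro
def grab(n,f=None):
    im=get_image(n)
    for k in('R','t'): im[k]=np.array(im[k])
    if f: cv2.imwrite('pics/'+f,im['pixels'][:,:,::-1])
    return im
def ray(im,u,v):
    d=im['R'].T@np.array([(u-im['cx'])/im['fx'],(v-im['cy'])/im['fy'],1.]); return -im['R'].T@im['t'],d/np.linalg.norm(d)
def plane(im,u,v,z):
    c,d=ray(im,u,v); return c+d*(z-c[2])/d[2]
def proj(im,X):
    p=im['R']@np.asarray(X)+im['t']; return np.array([im['fx']*p[0]/p[2]+im['cx'],im['fy']*p[1]/p[2]+im['cy']])
def tri(a,ua,b,ub):
    c1,d1=ray(a,*ua);c2,d2=ray(b,*ub)
    s=np.linalg.lstsq(np.c_[d1,-d2],c2-c1,rcond=None)[0]; p,q=c1+s[0]*d1,c2+s[1]*d2
    return (p+q)/2,np.linalg.norm(p-q)
E
python3 - <<'E'
from h import *
import pickle
a=grab('scene');b=grab('top')
pickle.dump((a,b),open('im0.pkl','wb'))
cv2.imwrite('pics/a.png',np.vstack([a['pixels'],b['pixels']])[:,:,::-1][:, :])
im=cv2.imread('pics/a.png'); cv2.imwrite('pics/s0.png',im[:400]);cv2.imwrite('pics/t0.png',im[400:])
for i in(a,b): print(i['fx'],i['cx'],i['cy'],-i['R'].T@i['t'],i['R'].round(2).tolist())
print(status.observe())
E
```

```text
395.1185784399623 319.23265259019695 192.76337936686048 [1.08603248 0.51196899 0.69647253] [[-0.65, 0.76, -0.0], [0.45, 0.39, -0.8], [-0.61, -0.53, -0.59]]
371.3484966266264 324.5094416398211 201.9358249669551 [0.4012121  0.02294528 1.09204987] [[0.0, -1.0, 0.02], [-0.99, -0.01, -0.1], [0.1, -0.02, -0.99]]
{'time_s': 0.1, 'joint_positions': array([ 1.1313228 ,  0.70699004, -0.02760893,  1.48492453,  0.02202249,
        0.95090731, -0.07551509]), 'dq': array([-0.00057481, -0.00111047, -0.0008474 , -0.00022976, -0.00144328,
       -0.00114248,  0.00020482]), 'joint_efforts': array([ 1.61842174e-03, -8.84293199e+01,  1.23647757e+00, -2.36452872e+01,
        1.70992868e-02,  5.08926023e-03,  1.40782298e-06]), 'ee_pos': array([ 0.22264148, -0.5299051 ,  0.23090995]), 'eef_rot': array([ 9.80287958e-01,  1.97573544e-01, -1.16161332e-04, -4.48287491e-04]), 'force': array([-0.07279653, -0.62395264,  0.29594543]), 'moment': array([-0.00237846, -0.02067062, -0.01791175]), 'gripper_width': 0.0853319915719226}
```

View pics/s0.png

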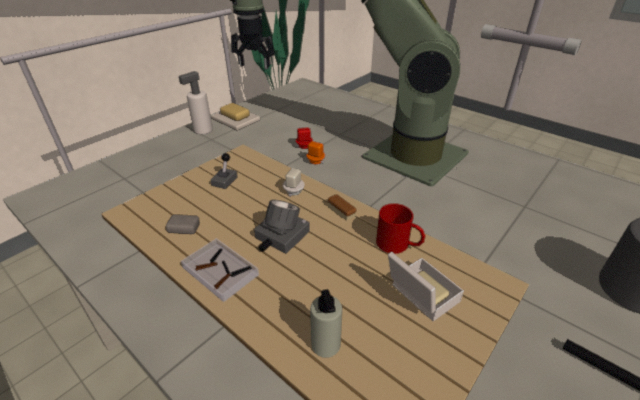

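View pics/t0.png

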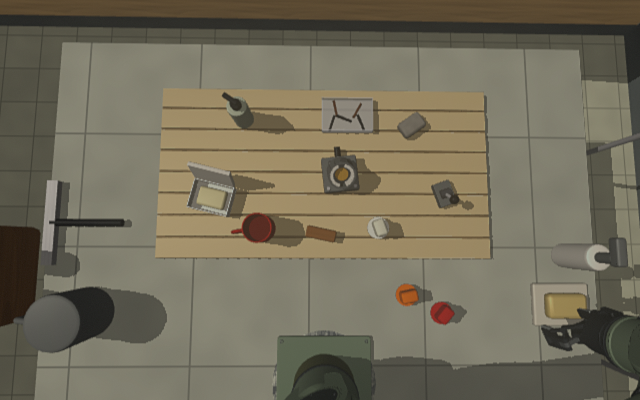

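The scene shows the white lamp at scene (293,182) / top (378,228). The look-alikes are orange, scene (316,153) / top (407,295), and red, scene (304,137) / top (442,313). Only the white one fits the description. The socket is at top (342,174) and the toggle at top (447,195), with its ball near (454,199). I'll confirm this in one enlarged crop.

```bash
python3 - <<'E'
from h import *
import pickle
a,b=pickle.load(open('im0.pkl','rb'))
def cr(i,x,y,w,h,W,H): return cv2.resize(i['pixels'][y:y+h,x:x+w,::-1],(W,H),interpolation=cv2.INTER_CUBIC)
A=np.hstack([cr(b,310,140,90,110,360,440),cr(b,425,170,40,50,352,440)])
B=cr(a,200,145,120,110,480,440)[:, :]
cv2.imwrite('pics/c1.png',np.hstack([cr(b,315,145,80,100,320,400),cr(a,245,160,75,100,300,400),cr(b,428,172,40,100,160,400)]))
# white-ish lamp mask
for n,i,(x,y,w,h) in(('sc',a,(275,165,35,32)),('top',b,(362,212,34,32))):
    p=i['pixels'][y:y+h,x:x+w].astype(int)
    m=((p.min(2)>140)&(p.max(2)-p.min(2)<35)).astype(np.uint8)
    k,l,st,c=cv2.connectedComponentsWithStats(m);j=1+st[1:,4].argmax();print(n,c[j]+[x,y],st[j]+np.array([x,y,0,0,0]))
p=b['pixels'][180:215,430:470]; q=a['pixels'][145:190,205:245]
for n,p,o in(('ball top',b['pixels'][180:215,430:470],(430,180)),('ball sc',a['pixels'][145:190,205:245],(205,145))):
    m=(p.max(2)<45).astype(np.uint8);k,l,st,c=cv2.connectedComponentsWithStats(m)
    for j in range(1,k):
        if st[j,4]>8:print(n,c[j]+o,st[j])
E
```

```text
sc [297.11764706 186.94117647] [286 181  18  10  68]
top [371.45121951 228.01219512] [368 217  12  21  82]
ball sc [225.2   157.075] [17  9  7  7 40]
```

View pics/c1.png

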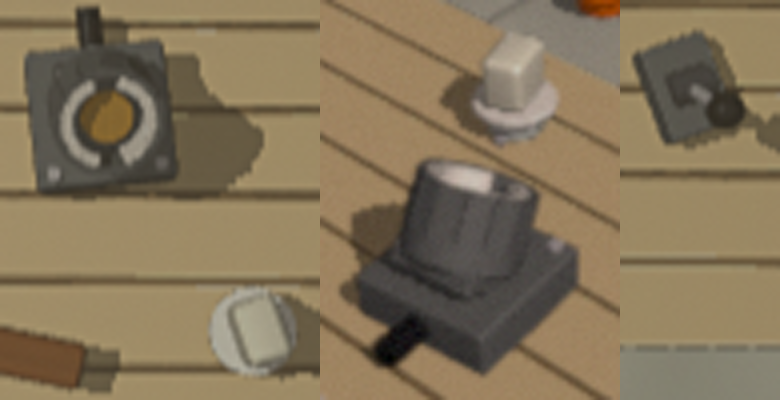

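The crop confirms the white opal lamp on the slats, with its disc at about (378,228). The socket mouth has ring gaps at about top (345,164) and (341,185). The black toggle ball is at about top (454,199).

```bash
python3 - <<'E'
from h import *
import pickle
a,b=pickle.load(open('im0.pkl','rb'))
f=lambda x,y:(315+x/4-.375,145+y/4-.375)
print('disc',plane(b,*f(253,331),.046).round(4))
c=[plane(b,*f(*p),.088) for p in((232,303),(275,295),(288,352),(247,366))];c=np.array(c);print('head',c.mean(0).round(4))
L=(c[0]+c[1]-c[2]-c[3]);print('lampx deg',np.degrees(np.arctan2(L[1],L[0])))
bt=(428+103/4-.4, 172+109/4-.4)
print('ball',tri(a,(225.2,157.1),b,bt),plane(b,*bt,.09))
print('mouth',plane(b,*f(108,118),.1))
p=status.observe();R=Ro.from_quat(p['eef_rot']).as_matrix()
im=grab('wrist','w0.png');C=-im['R'].T@im['t'];print('cam in tool mm',R.T@(C-p['ee_pos'])*1e3,(im['R']@R).round(2).tolist(),im['fx'])
T=np.array([*plane(b,*f(256,331),.06)[:2],.231]);print('tool shift mm',R.T@(T-p['ee_pos'])*1e3)
E
```

```text
disc [ 0.4361 -0.1513  0.046 ]
head [ 0.4362 -0.1495  0.088 ]
lampx deg 12.56754547214987
ball (array([ 0.51321189, -0.35180088,  0.09066855]), np.float64(0.00039090960222323736)) [ 0.51342415 -0.35220609  0.09      ]
mouth [ 0.57797628 -0.04543156  0.1       ]
cam in tool mm [  67.73171662    0.79112611 -141.94716183] [[0.0, 1.0, 0.0], [-0.96, 0.0, -0.26], [-0.26, -0.0, 0.96]] 284.9330233095223
tool shift mm [ 3.43141403e+02 -2.66696165e+02  1.39227331e-01]
```

Emit:
carry_out:
  series:
    - [50,-39,0,0]
    - [50,-39,0,0]
    - [50,-39,0,0]
    - [50,-39,0,0]
    - [50,-39,0,0]
  gripper: -1

```text
time_s: 0.78
ee_pos: [0.3761, -0.2557, 0.2313]
eef_rot: [0.98, 0.197, 0.0, 0.0]
force: [0.4, -1.7, -0.7]
gripper_width: 0.0853
```

Emit:
carry_out:
  series:
    - [47,-36,0,0]
    - [46,-36,0,0]
    - [0,0,0,10]
    - [0,0,0,0]
    - [0,0,0,0]

```text
time_s: 1.4
ee_pos: [0.4331, -0.1556, 0.2313]
eef_rot: [0.994, 0.113, -0.0, 0.0]
force: [0.1, -1.2, 0.7]
gripper_width: 0.0852
```

```bash
python3 - <<'E'
from h import *
p=status.observe();print({k:np.round(p[k],4).tolist() for k in('time_s','ee_pos','eef_rot','joint_positions')})
im=grab('wrist','w1.png')
for X in ([.4361,-.1507,.046],[.4361,-.1507,.088]):print(proj(im,X))
E
```

```text
{'time_s': 1.4, 'ee_pos': [0.4331, -0.1556, 0.2313], 'eef_rot': [0.9936, 0.1128, -0.0001, 0.0], 'joint_positions': [0.2167, 0.5454, 0.0977, 1.8854, -0.0771, 0.7145, -0.986]}
[318.55466869 177.09886047]
[317.99724275 184.96413475]
```

View pics/w1.png

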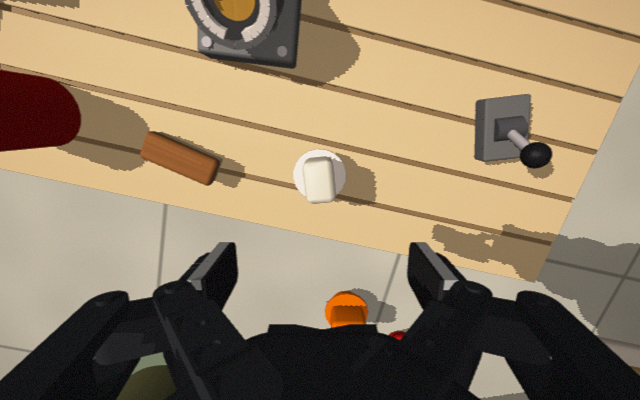

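The wrist view shows the lamp disc at (319,176) and the head top at (319,181), matching the prediction to about 1 px. It is free of neighbours, so I'll descend and grasp.

Emit:
carry_out:
  series:
    - [4,-4.5,40,-2]
    - [0,0,45,0]
    - [0,0,45,0]
    - [0,0,35,0]
    - [0,0,16,0]

```text
time_s: 2.08
ee_pos: [0.4355, -0.1501, 0.0486]
eef_rot: [0.992, 0.129, -0.001, -0.001]
force: [0.8, -0.2, 0.1]
gripper_width: 0.0855
```

Emit:
carry_out:
  series:
    - [0,0,0,0]
    - [0,0,0,0]
    - [0,0,0,0]
    - [0,0,0,0]
    - [0,0,0,0]
  gripper: 1
  force: 60

```text
time_s: 2.7
ee_pos: [0.4365, -0.1499, 0.0512]
eef_rot: [0.992, 0.129, 0.001, 0.0]
force: [-0.9, -0.3, 10.9]
gripper_width: 0.0315
```

Emit:
carry_out:
  series:
    - [0,0,0,0]
    - [0,0,0,0]
    - [0,0,-20,0]
    - [0,0,-40,0]
    - [0,0,-40,0]

```text
time_s: 3.32
ee_pos: [0.4361, -0.1497, 0.1519]
eef_rot: [0.992, 0.129, 0.0, -0.0]
force: [0.2, -0.5, -1.7]
gripper_width: 0.0313
```

Emit:
carry_out:
  series:
    - [0,0,-50,0]
    - [20,-24,-50,0]
    - [27,-30,0,0]
    - [27,-30,0,0]
    - [0,0,0,0]

```text
time_s: 3.95
ee_pos: [0.487, -0.047, 0.2506]
eef_rot: [0.991, 0.131, 0.0, -0.0]
force: [-0.3, -0.5, -1.7]
gripper_width: 0.0316
```

```bash
python3 - <<'E'
from h import *
p=status.observe();print({k:np.round(p[k],4).tolist() for k in('time_s','ee_pos','eef_rot','joint_positions')})
im=grab('wrist');import pickle;pickle.dump(im,open('im1.pkl','wb'))
u=proj(im,[.578,-.045,.1]);print(u)
x,y=max(0,int(u[0])-110),max(0,int(u[1])-90);x=min(x,420);y=min(y,220);print(x,y)
cv2.imwrite('pics/w2.png',cv2.resize(im['pixels'][y:y+180,x:x+220,::-1],None,fx=3.3,fy=3.3,interpolation=cv2.INTER_CUBIC))
E
```

```text
{'time_s': 3.95, 'ee_pos': [0.487, -0.047, 0.2506], 'eef_rot': [0.9914, 0.1309, 0.0004, -0.0005], 'joint_positions': [-0.0387, 0.5589, 0.1208, 1.7608, -0.0885, 0.8264, -1.1844]}
[344.39484703  98.67734394]
234 8
```

View pics/w2.png

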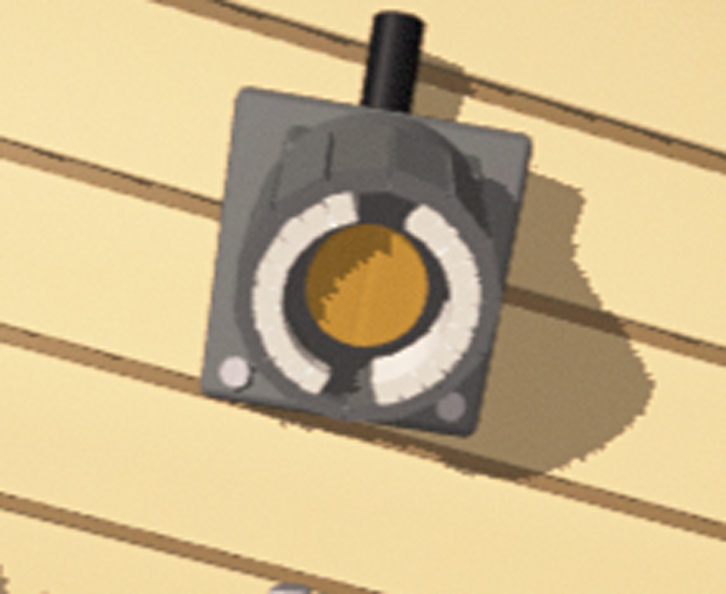

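The view shows the mouth centred at about crop (367,297) (×3.3, origin 234,8). The ring gaps are at about (383,213) and (350,388), and the box sides lean slightly.

```bash
cat > sock.py <<'E'
from h import *
import pickle
from scipy.optimize import least_squares
im=pickle.load(open('im1.pkl','rb'))
g=lambda x,y:((x+.5)/3.3-.5+234,(y+.5)/3.3-.5+8)
w=lambda p,z=.05:plane(im,*g(*p),z)
ang=lambda a,b:np.degrees(np.arctan2(*(w(a)-w(b))[[1,0]]))
print('back az: left,right',ang((243,90),(205,392)),ang((528,138),(473,433)),'top,bot-90',ang((243,90),(528,138))-90,ang((205,395),(473,435))-90)
psi=np.radians(np.mean([ang((243,90),(205,392)),ang((528,138),(473,433)),ang((243,90),(528,138))-90,ang((205,395),(473,435))-90]));print(np.degrees(psi))
n=np.array([-.5*np.cos(psi),-.5*np.sin(psi),np.sqrt(.75)]);ey=np.array([-np.sin(psi),np.cos(psi),0]);ex=np.cross(ey,n) # ex points back along the rim
p=im['pixels'].astype(int);m=((p.min(2)>135)&(p.max(2)-p.min(2)<50)).astype(np.uint8)
x0,y0=234,8;mm=np.zeros_like(m);mm[60:140,300:395]=m[60:140,300:395]
k,l,st,c=cv2.connectedComponentsWithStats(mm);big=[j for j in range(1,k) if st[j,4]>100];print(st[big].tolist())
v,u=np.nonzero(np.isin(l,big))
def onrim(o,u,v):
    r=[]
    for a,b in zip(u,v):
        C,d=ray(im,a,b);X=C+d*((o-C)@n)/(d@n)-o;r.append([X@ex,X@ey])
    return np.array(r)
hull=cv2.convexHull(np.c_[u,v].astype(np.int32))[:,0]
o=np.array([.575,-.045,.106])
for _ in range(5):
    q=onrim(o,hull[:,0],hull[:,1]);s=least_squares(lambda s:np.hypot(q[:,0]-s[0],q[:,1]-s[1])-s[2],[0,0,.03],loss='soft_l1',f_scale=.001).x
    o=plane(im,*proj(im,o+s[0]*ex+s[1]*ey),.106)
print('mouth',o.round(4),'R outer',s[2],proj(im,o))
q=onrim(o,u,v);r=np.hypot(*q.T);t=np.degrees(np.arctan2(q[:,1],q[:,0]))
sel=(r>.0262)&(r<.030);h=np.histogram(t[sel],bins=np.arange(-180,181,5))[0];print(h.tolist())
np.save('sock.npy',np.r_[o,psi])
E
python3 sock.py
```

```text
back az: left,right 6.27540326512952 7.101491693228441 top,bot-90 6.402992266295215 6.772300292571856
6.638046879306258
[[310, 66, 32, 61, 667], [346, 70, 34, 61, 837]]
mouth [ 0.5756 -0.0451  0.106 ] R outer 0.03259767705237241 [344.3018453  100.78086858]
[0, 0, 0, 8, 8, 8, 8, 7, 7, 10, 7, 9, 9, 8, 10, 9, 10, 9, 12, 8, 11, 9, 12, 11, 10, 12, 11, 12, 11, 13, 13, 11, 12, 3, 0, 0, 0, 0, 0, 12, 11, 12, 12, 10, 12, 12, 11, 12, 11, 11, 9, 10, 11, 11, 8, 11, 8, 9, 10, 8, 9, 8, 9, 8, 9, 8, 8, 8, 5, 0, 0, 0]
```

The slots lie along the holder's front–back line (0 ± 1.5°), azimuth 6.6°, with the mouth at about (0.5756, -0.045, 0.106). Rows can't tilt the tool directly, so I'll see what the arm does at its reach limit, high up and along that azimuth. It may pitch the tool outward.

Emit:
carry_out:
  series:
    - [0,0,0,8.4]
    - [0,-35,-30,0]
    - [0,-35,-30,0]
    - [0,-32,0,0]
    - [50,0,0,0]

```text
time_s: 4.62
ee_pos: [0.5232, 0.0586, 0.3116]
eef_rot: [0.998, 0.057, -0.0, -0.001]
force: [0.4, 0.4, -0.9]
gripper_width: 0.0312
```

Emit:
carry_out:
  series:
    - [50,0,0,0]
    - [50,0,0,0]
    - [50,0,0,0]
    - [50,0,0,0]
    - [30,0,0,0]

```text
time_s: 5.25
ee_pos: [0.7273, 0.0788, 0.3117]
eef_rot: [0.999, 0.054, 0.0, -0.0]
force: [-0.5, -0.5, -1.2]
gripper_width: 0.0316
```

```bash
cat > st.py <<'E'
from h import *
def st():
    p=status.observe();R=Ro.from_quat(p['eef_rot']).as_matrix()
    print({k:np.round(p[k],3).tolist() for k in('time_s','ee_pos','joint_positions','force')})
    z=R[:,2];print('tilt',np.degrees(np.arccos(-z[2])),'az',np.degrees(np.arctan2(z[1],z[0])),'tool x',R[:,0].round(3),'y',R[:,1].round(3))
    return p,R
if __name__=='__main__':st()
E
python3 st.py
```

```text
{'time_s': 5.25, 'ee_pos': [0.727, 0.079, 0.312], 'joint_positions': [-0.183, 1.022, 0.19, 0.443, -0.163, 1.683, -1.564], 'force': [-0.456, -0.48, -1.213]}
tilt 0.006738587953854982 az 14.106929587529976 tool x [0.994 0.108 0.   ] y [ 0.108 -0.994 -0.   ]
```

Emit:
carry_out:
  series:
    - [30,0,0,0]
    - [30,0,0,0]
    - [30,0,0,0]
    - [30,0,0,0]
    - [30,0,0,0]

```text
time_s: 5.88
ee_pos: [0.7448, 0.0746, 0.2347]
eef_rot: [0.998, 0.041, -0.048, 0.001]
force: [0.3, 0.8, -1.5]
gripper_width: 0.0315
```

```bash
python3 st.py
```

```text
{'time_s': 5.875, 'ee_pos': [0.745, 0.075, 0.235], 'joint_positions': [-0.139, 1.288, 0.151, 0.001, -0.159, 1.95, -1.631], 'force': [0.25, 0.76, -1.524]}
tilt 5.550769769069418 az -176.40514148844883 tool x [ 0.992  0.081 -0.097] y [ 0.082 -0.997 -0.002]
```

It does tilt at limits, this time 5.6° inward with q4 at its stop. Going up drives q6 to its upper limit, which should tilt the tool outward as needed. I'll try that.

Emit:
carry_out:
  series:
    - [-40,0,-20,0]
    - [-40,0,-30,0]
    - [-20,0,-50,0]
    - [0,0,-60,0]
    - [0,0,-60,0]

```text
time_s: 6.5
ee_pos: [0.6751, 0.0692, 0.4161]
eef_rot: [0.999, 0.041, -0.026, -0.0]
force: [0.1, 0.4, -1.5]
gripper_width: 0.0314
```

```bash
python3 st.py
```

```text
{'time_s': 6.5, 'ee_pos': [0.675, 0.069, 0.416], 'joint_positions': [-0.17, 0.97, 0.286, 0.21, -0.26, 2.021, -1.597], 'force': [0.111, 0.374, -1.459]}
tilt 2.9943772106115962 az -178.3491115352599 tool x [ 0.995  0.081 -0.052] y [ 0.081 -0.997 -0.003]
```

Emit:
carry_out:
  series:
    - [0,0,-60,0]
    - [0,0,-60,0]
    - [0,0,-60,0]
    - [0,0,-60,0]
    - [0,0,-60,0]

```text
time_s: 7.12
ee_pos: [0.563, 0.0566, 0.5876]
eef_rot: [0.998, 0.04, 0.043, -0.005]
force: [0.1, -1.7, -0.7]
gripper_width: 0.0313
```

```bash
python3 st.py
```

```text
{'time_s': 7.125, 'ee_pos': [0.563, 0.057, 0.588], 'joint_positions': [-0.201, 0.595, 0.199, 0.443, -0.135, 2.022, -1.596], 'force': [0.101, -1.742, -0.669]}
tilt 4.978528027230653 az 9.405163778006603 tool x [0.993 0.079 0.086] y [ 0.08  -0.997 -0.007]
```

Emit:
carry_out:
  series:
    - [30,0,-60,0]
    - [30,0,-60,0]
    - [30,0,-60,0]
    - [30,0,-60,0]
    - [30,0,-60,0]

```text
time_s: 7.75
ee_pos: [0.5381, 0.0511, 0.6767]
eef_rot: [0.989, 0.039, 0.143, -0.012]
force: [-0.1, -0.4, -0.2]
gripper_width: 0.0313
```

```bash
python3 st.py
```

```text
{'time_s': 7.75, 'ee_pos': [0.538, 0.051, 0.677], 'joint_positions': [-0.215, 0.482, 0.253, 0.354, -0.165, 2.024, -1.592], 'force': [-0.147, -0.443, -0.159]}
tilt 16.55199794484378 az 6.881317208843651 tool x [0.956 0.074 0.285] y [ 0.081 -0.997 -0.012]
```

Emit:
carry_out:
  series:
    - [30,0,-50,0]
    - [30,0,-50,0]
    - [30,0,-50,0]
    - [30,0,-50,0]
    - [30,0,-50,0]

```text
time_s: 8.38
ee_pos: [0.5016, 0.0445, 0.7572]
eef_rot: [0.971, 0.038, 0.235, -0.017]
force: [0.2, -0.1, -1.5]
gripper_width: 0.0315
```

```bash
python3 st.py
```

```text
{'time_s': 8.375, 'ee_pos': [0.502, 0.044, 0.757], 'joint_positions': [-0.234, 0.378, 0.324, 0.272, -0.208, 2.024, -1.589], 'force': [0.162, -0.063, -1.509]}
tilt 27.286163761143634 az 6.337300576256392 tool x [0.886 0.066 0.458] y [ 0.082 -0.997 -0.015]
```

Emit:
carry_out:
  series:
    - [30,0,-50,0]
    - [6,0,-10,0]
    - [0,0,0,0]
    - [0,0,0,0]
    - [0,0,0,0]

```text
time_s: 9.0
ee_pos: [0.4895, 0.0428, 0.7751]
eef_rot: [0.966, 0.038, 0.255, -0.018]
force: [-0.5, -0.1, -1.0]
gripper_width: 0.0314
```

```bash
python3 st.py
```

```text
{'time_s': 9.0, 'ee_pos': [0.49, 0.043, 0.775], 'joint_positions': [-0.242, 0.35, 0.342, 0.26, -0.216, 2.024, -1.589], 'force': [-0.514, -0.084, -0.966]}
tilt 29.60341190383757 az 6.257801877115673 tool x [0.867 0.064 0.494] y [ 0.083 -0.996 -0.015]
```

```bash
cat > tgt.py <<'E'
from st import *
import sys
s=np.load('sock.npy');o,psi=s[:3],s[3]
n=np.array([-.5*np.cos(psi),-.5*np.sin(psi),np.sqrt(.75)]);ey=np.array([-np.sin(psi),np.cos(psi),0]);ex=np.cross(ey,n)
def go(out,extra=0):
    p,R=st();tool=R.T
    T=o+n*out
    print('to TCP',T.round(4),'tool shift mm',(R.T@(T-p['ee_pos'])*1e3).round(1))
    e=R.T@ex;print('twist to slots deg',np.degrees(np.arctan2(e[1],e[0])),'axis err deg',np.degrees(R.T@np.cross(R[:,2],-n)).round(2))
if __name__=='__main__':go(float(sys.argv[1])/1e3)
E
python3 tgt.py 100
```

```text
{'time_s': 9.0, 'ee_pos': [0.49, 0.043, 0.775], 'joint_positions': [-0.242, 0.35, 0.342, 0.26, -0.216, 2.024, -1.589], 'force': [-0.514, -0.084, -0.966]}
tilt 29.60341190383757 az 6.257801877115673 tool x [0.867 0.064 0.494] y [ 0.083 -0.996 -0.015]
to TCP [ 0.526  -0.0509  0.1926] tool shift mm [-262.   105.2  519.3]
twist to slots deg -2.0802432024261313 axis err deg [0.2  0.39 0.  ]
```

Emit:
carry_out:
  series:
    - [-24,10,45,-2]
    - [-24,10,45,0]
    - [-24,10,45,0]
    - [-24,10,45,0]
    - [-24,10,45,0]

```text
time_s: 9.62
ee_pos: [0.5043, 0.0113, 0.5896]
eef_rot: [0.965, 0.042, 0.257, -0.018]
force: [2.7, -0.4, -0.9]
gripper_width: 0.0313
```

Emit:
carry_out:
  series:
    - [-24,10,48,0]
    - [-24,10,48,0]
    - [-24,10,48,0]
    - [-24,10,40,0]
    - [-15,8,20,0]

```text
time_s: 10.25
ee_pos: [0.5131, -0.0332, 0.3561]
eef_rot: [0.966, 0.042, 0.255, -0.018]
force: [1.0, 0.7, -0.7]
gripper_width: 0.0318
```

```bash
python3 tgt.py 100
```

```text
{'time_s': 10.25, 'ee_pos': [0.513, -0.033, 0.356], 'joint_positions': [-0.118, 0.286, 0.237, 2.006, -0.463, 0.383, -1.002], 'force': [1.041, 0.653, -0.708]}
tilt 29.646306713470327 az 6.547814818320235 tool x [0.866 0.072 0.494] y [ 0.09  -0.996 -0.014]
to TCP [ 0.526  -0.0509  0.1926] tool shift mm [-71.   21.  147.4]
twist to slots deg -1.6600886956104017 axis err deg [0.05 0.35 0.  ]
```

Emit:
carry_out:
  series:
    - [-12,4,24,-1.5]
    - [-12,4,24,0]
    - [-12,4,24,0]
    - [0,0,0,0]
    - [0,0,0,0]

```text
time_s: 10.88
ee_pos: [0.5199, -0.0439, 0.2789]
eef_rot: [0.965, 0.055, 0.257, -0.015]
force: [-0.3, -0.0, -0.8]
gripper_width: 0.0317
```

```bash
python3 tgt.py 100
```

```text
{'time_s': 10.875, 'ee_pos': [0.52, -0.044, 0.279], 'joint_positions': [0.138, 0.417, -0.088, 2.139, -0.641, 0.091, -0.766], 'force': [-0.323, -0.03, -0.757]}
tilt 29.860898061182716 az 6.5609861177344175 tool x [0.862 0.098 0.498] y [ 0.113 -0.994 -0.001]
to TCP [ 0.526  -0.0509  0.1926] tool shift mm [-38.4   7.7  77.5]
twist to slots deg -0.14845203180949162 axis err deg [0.04 0.14 0.  ]
```

Tilt and azimuth hold (29.9°, 6.6°), but q6 is approaching 0, its wrist singularity. I'll fit a quick kinematic model from the logged states to find a joint configuration for the target.

```bash
cat > kin.py <<'E'
import numpy as np
from scipy.spatial.transform import Rotation as Ro
from scipy.optimize import least_squares
D=[([1.1313228,.70699004,-.02760893,1.48492453,.02202249,.95090731,-.07551509],[.22264,-.52991,.23091],[.980288,.197574,0,-.0004]),
([.2167,.5454,.0977,1.8854,-.0771,.7145,-.986],[.4331,-.1556,.2313],[.9936,.1128,-.0001,0]),
([-.0387,.5589,.1208,1.7608,-.0885,.8264,-1.1844],[.487,-.047,.2506],[.9914,.1309,.0004,-.0005]),
([-.183,1.022,.19,.443,-.163,1.683,-1.564],[.727,.079,.312],[.999,.054,0,0]),
([-.139,1.288,.151,.001,-.159,1.95,-1.631],[.745,.075,.235],[.998,.041,-.048,.001]),
([-.242,.350,.342,.26,-.216,2.024,-1.589],[.49,.043,.775],[.966,.038,.255,-.018]),
([-.118,.286,.237,2.006,-.463,.383,-1.002],[.513,-.033,.356],[.966,.042,.255,-.018]),
([.138,.417,-.088,2.139,-.641,.091,-.766],[.520,-.044,.279],[.965,.055,.257,-.015])]
Z=lambda a:Ro.from_euler('z',a);Y=lambda a:Ro.from_euler('y',a)
def fk(q,g):
    h,L1,L2,L3,a1,a2,c,e=g; z=np.array([0,0,1.])
    A=Z(-q[0]);p=np.array([0,0,h]);A=A*Y(q[1]);A=A*Z(-q[2]);p=p+A.apply([a1,0,L1]);A=A*Y(q[3]);A=A*Z(-q[4]);p=p+A.apply([a2,0,L2]);A=A*Y(q[5]);A=A*Z(-q[6]+c)
    return p+A.apply([0,0,L3]),A
def res(g): 
    r=[]
    for q,p,k in D:
        P,A=fk(q,g);r+=list((P-p)*10);r+=list((Ro.from_quat(k).inv()*A).as_rotvec())
    return r
best=min((least_squares(res,[.36,.42,.4,.3,0,0,c,0]) for c in(0,1.57,3.14,-1.57)),key=lambda s:s.cost)
G=best.x
LO=np.array([-2.71,-.32,-1.57,0,-1.46,0,-2.83]);HI=np.array([2.71,2.16,1.52,2.45,4.6,2.02,2.83])
if __name__=='__main__':
    print(best.cost,G.round(4),np.abs(best.fun).max())
    s=np.load('sock.npy');o,psi=s[:3],s[3]
    n=np.array([-.5*np.cos(psi),-.5*np.sin(psi),np.sqrt(.75)]);ey=np.array([-np.sin(psi),np.cos(psi),0]);ex=np.cross(ey,n)
    rng=np.random.default_rng(0)
    for out in(.1,.017):
     for tw in(0,40,80,180,220,260):
      B=Ro.from_matrix(np.c_[ex,-ey,-n])*Z(np.radians(tw));T=o+n*out;sol=[]
      for _ in range(40):
        f=lambda q:np.r_[(fk(q,G)[0]-T)*10,(B.inv()*fk(q,G)[1]).as_rotvec()]
        r=least_squares(f,rng.uniform(LO,HI),bounds=(LO,HI),max_nfev=60)
        if r.cost<1e-6: sol.append(r.x)
      sol=np.array(sol)
      print(out,tw,len(sol));
      if tw in(0,180) or len(sol)<4:
        if len(sol):print(sol[np.argsort(sol[:,2])][::max(1,len(sol)//5)].round(2).tolist())
E
python3 kin.py
```

```text
0.3257091514460895 [3.0640e-01 4.8260e-01 2.9230e-01 2.4250e-01 4.2900e-02 1.8000e-03
 7.8538e+00 0.0000e+00] 0.33457003131213137
0.1 0 7
[[0.55, 0.68, -0.6, 2.19, 2.2, 0.28, 2.83], [0.55, 0.68, -0.6, 2.19, 2.2, 0.28, 2.83], [0.18, 0.61, -0.02, 2.19, 3.8, 0.21, 1.17], [0.16, 0.61, 0.0, 2.19, 3.84, 0.21, 1.12], [-0.28, 0.7, 0.67, 2.19, 4.39, 0.58, 0.49], [-0.33, 0.73, 0.76, 2.19, 4.41, 0.64, 0.46], [-0.52, 0.93, 1.16, 2.19, 4.46, 0.99, 0.32]]
0.1 40 11
0.1 80 12
0.1 180 16
[[0.91, 1.19, -1.5, 2.19, 1.82, 1.1, 0.27], [0.78, 0.85, -1.03, 2.19, 1.89, 0.59, 0.07], [0.64, 0.73, -0.74, 2.19, 2.05, 0.37, -0.14], [0.5, 0.66, -0.51, 2.19, 2.34, 0.24, -0.47], [0.36, 0.63, -0.29, 2.19, 2.95, 0.17, -1.1], [-0.13, 0.65, 0.43, 2.19, 4.3, 0.43, -2.52]]
0.1 220 15
0.1 260 13
0.017 0 8
[[0.85, 1.39, -1.45, 2.09, 1.97, 1.17, -2.82], [0.85, 1.38, -1.44, 2.09, 1.97, 1.16, -2.83], [0.39, 0.83, -0.4, 2.09, 2.64, 0.29, 2.4], [0.26, 0.81, -0.19, 2.09, 3.15, 0.25, 1.84], [0.21, 0.8, -0.12, 2.09, 3.32, 0.26, 1.65], [0.08, 0.8, 0.09, 2.09, 3.77, 0.32, 1.15], [-0.04, 0.81, 0.27, 2.09, 4.0, 0.4, 0.89], [-0.19, 0.86, 0.51, 2.09, 4.17, 0.55, 0.65]]
0.017 40 13
0.017 80 13
0.017 180 15
[[0.85, 1.39, -1.45, 2.09, 1.98, 1.18, 0.32], [0.69, 1.02, -0.93, 2.09, 2.06, 0.63, -0.01], [0.63, 0.96, -0.8, 2.09, 2.13, 0.53, -0.12], [0.51, 0.88, -0.59, 2.09, 2.31, 0.38, -0.37], [0.37, 0.83, -0.37, 2.09, 2.69, 0.28, -0.8]]
0.017 220 21
0.017 260 17
```

```bash
python3 - <<'E'
s=open('kin.py').read()
s=s.replace("A=Z(-q[0])","A=Z(S[0]*q[0])").replace("Z(-q[2])","Z(S[1]*q[2])").replace("Z(-q[4])","Z(S[2]*q[4])").replace("Z(-q[6]+c)","Z(S[3]*q[6]+c)")
a,b=s.split("best=min(")
l=b.split("\n");rest="\n".join(l[2:])
s=a+'''import itertools
S=None;c0=9
for S_ in itertools.product((-1,1),repeat=4):
    S=S_
    b=min((least_squares(res,[.36,.42,.4,.3,0,0,c,0]) for c in(0,1.57,3.14,-1.57)),key=lambda s:s.cost)
    if b.cost<c0:c0,best,SB=b.cost,b,S_
S=SB;G=best.x;print(S)
'''+rest
open('kin.py','w').write(s)
E
python3 kin.py; rm -f x
```

```text
(-1, -1, -1, -1)
0.3257091514460895 [3.0640e-01 4.8260e-01 2.9230e-01 2.4250e-01 4.2900e-02 1.8000e-03
 7.8538e+00 0.0000e+00] 0.33457003131213137
0.1 0 7
[[0.55, 0.68, -0.6, 2.19, 2.2, 0.28, 2.83], [0.55, 0.68, -0.6, 2.19, 2.2, 0.28, 2.83], [0.18, 0.61, -0.02, 2.19, 3.8, 0.21, 1.17], [0.16, 0.61, 0.0, 2.19, 3.84, 0.21, 1.12], [-0.28, 0.7, 0.67, 2.19, 4.39, 0.58, 0.49], [-0.33, 0.73, 0.76, 2.19, 4.41, 0.64, 0.46], [-0.52, 0.93, 1.16, 2.19, 4.46, 0.99, 0.32]]
0.1 40 11
0.1 80 12
0.1 180 16
[[0.91, 1.19, -1.5, 2.19, 1.82, 1.1, 0.27], [0.78, 0.85, -1.03, 2.19, 1.89, 0.59, 0.07], [0.64, 0.73, -0.74, 2.19, 2.05, 0.37, -0.14], [0.5, 0.66, -0.51, 2.19, 2.34, 0.24, -0.47], [0.36, 0.63, -0.29, 2.19, 2.95, 0.17, -1.1], [-0.13, 0.65, 0.43, 2.19, 4.3, 0.43, -2.52]]
0.1 220 15
0.1 260 13
0.017 0 8
[[0.85, 1.39, -1.45, 2.09, 1.97, 1.17, -2.82], [0.85, 1.38, -1.44, 2.09, 1.97, 1.16, -2.83], [0.39, 0.83, -0.4, 2.09, 2.64, 0.29, 2.4], [0.26, 0.81, -0.19, 2.09, 3.15, 0.25, 1.84], [0.21, 0.8, -0.12, 2.09, 3.32, 0.26, 1.65], [0.08, 0.8, 0.09, 2.09, 3.77, 0.32, 1.15], [-0.04, 0.81, 0.27, 2.09, 4.0, 0.4, 0.89], [-0.19, 0.86, 0.51, 2.09, 4.17, 0.55, 0.65]]
0.017 40 13
0.017 80 13
0.017 180 15
[[0.85, 1.39, -1.45, 2.09, 1.98, 1.18, 0.32], [0.69, 1.02, -0.93, 2.09, 2.06, 0.63, -0.01], [0.63, 0.96, -0.8, 2.09, 2.13, 0.53, -0.12], [0.51, 0.88, -0.59, 2.09, 2.31, 0.38, -0.37], [0.37, 0.83, -0.37, 2.09, 2.69, 0.28, -0.8]]
0.017 220 21
0.017 260 17
```

```bash
cat > k2.py <<'E'
from kin import D,Z,Y,Ro,np,least_squares
def fk(q,g):
    h,L1,L2,L3,a0,a1,a2,a3,c1,c3,c5,c7,b2,b4,b6=g
    A=Z(-q[0]+c1);p=np.array([0,0,h])+A.apply([a0,0,0]);A=A*Y(q[1]+b2);A=A*Z(-q[2]+c3);p=p+A.apply([a1,0,L1]);A=A*Y(q[3]+b4);p=p+A.apply([a2,0,L2]);A=A*Z(-q[4]+c5);A=A*Y(q[5]+b6);p=p+A.apply([a3,0,L3]);return p,A*Z(-q[6]+c7)
def res(g):
    r=[]
    for q,p,k in D:
        P,A=fk(q,g);r+=list((P-p)*10);r+=list((Ro.from_quat(k).inv()*A).as_rotvec())
    return r+list(np.array(g[4:11])*.002)+list(np.array(g[12:])*.002)
if __name__=='__main__':
  for c in(0,1.57,3.14,-1.57):
    b=least_squares(res,[.36,.42,.4,.3]+[0]*7+[c]+[0]*3);print(b.cost,b.x.round(3).tolist());
    if b.cost<.1: print(np.array(b.fun[:48]).reshape(8,6).round(3))
E
sed -i 's/^S=SB;G=best.x;print(S)/S=SB;G=best.x/' kin.py; python3 k2.py
```

```text
0.004476799331545972 [0.311, 0.515, 0.291, 0.303, 0.0, 0.017, 0.009, -0.006, -0.023, -0.047, 0.017, 1.51, -0.036, 0.005, 0.038]
[[-0.004  0.006  0.005  0.008 -0.016  0.009]
 [ 0.012  0.035 -0.009 -0.002 -0.007  0.016]
 [ 0.005  0.024 -0.009 -0.003 -0.005  0.015]
 [ 0.01  -0.037 -0.    -0.019 -0.005 -0.014]
 [-0.002  0.003  0.002 -0.025 -0.009 -0.024]
 [-0.006  0.009 -0.    -0.025 -0.006 -0.013]
 [-0.    -0.015  0.002 -0.016  0.004  0.01 ]
 [ 0.002  0.007  0.009 -0.026  0.001  0.002]]
0.004476799331553351 [0.311, 0.515, 0.291, 0.303, 0.0, 0.017, 0.009, -0.006, -0.023, -0.047, 0.017, 1.51, -0.036, 0.005, 0.038]
[[-0.004  0.006  0.005  0.008 -0.016  0.009]
 [ 0.012  0.035 -0.009 -0.002 -0.007  0.016]
 [ 0.005  0.024 -0.009 -0.003 -0.005  0.015]
 [ 0.01  -0.037 -0.    -0.019 -0.005 -0.014]
 [-0.002  0.003  0.002 -0.025 -0.009 -0.024]
 [-0.006  0.009 -0.    -0.025 -0.006 -0.013]
 [-0.    -0.015  0.002 -0.016  0.004  0.01 ]
 [ 0.002  0.007  0.009 -0.026  0.001  0.002]]
0.004476799331581676 [0.311, 0.515, 0.291, 0.303, 0.0, 0.017, 0.009, -0.006, -0.023, -0.047, 0.017, 1.51, -0.036, 0.005, 0
[... 155 characters left out ...]
7 -0.    -0.019 -0.005 -0.014]
 [-0.002  0.003  0.002 -0.025 -0.009 -0.024]
 [-0.006  0.009 -0.    -0.025 -0.006 -0.013]
 [-0.    -0.015  0.002 -0.016  0.004  0.01 ]
 [ 0.002  0.007  0.009 -0.026  0.001  0.002]]
0.004476799331555488 [0.311, 0.515, 0.291, 0.303, 0.0, 0.017, 0.009, -0.006, -0.023, -0.047, 0.017, 1.51, -0.036, 0.005, 0.038]
[[-0.004  0.006  0.005  0.008 -0.016  0.009]
 [ 0.012  0.035 -0.009 -0.002 -0.007  0.016]
 [ 0.005  0.024 -0.009 -0.003 -0.005  0.015]
 [ 0.01  -0.037 -0.    -0.019 -0.005 -0.014]
 [-0.002  0.003  0.002 -0.025 -0.009 -0.024]
 [-0.006  0.009 -0.    -0.025 -0.006 -0.013]
 [-0.    -0.015  0.002 -0.016  0.004  0.01 ]
 [ 0.002  0.007  0.009 -0.026  0.001  0.002]]
```

```bash
cat > ik.py <<'E'
from k2 import *
from k2 import fk,res
G=least_squares(res,[.36,.42,.4,.3]+[0]*7+[1.57]+[0]*3).x
LO=np.array([-2.71,-.32,-1.57,0,-1.46,0,-2.83]);HI=np.array([2.71,2.16,1.52,2.45,4.6,2.02,2.83])
s=np.load('sock.npy');o,psi=s[:3],s[3]
n=np.array([-.5*np.cos(psi),-.5*np.sin(psi),np.sqrt(.75)]);ey=np.array([-np.sin(psi),np.cos(psi),0]);ex=np.cross(ey,n)
B0=Ro.from_matrix(np.c_[ex,-ey,-n])
def sols(T,B,N,lo=LO,hi=HI,seed=0):
    rng=np.random.default_rng(seed);S=[]
    for _ in range(N):
        f=lambda q:np.r_[(fk(q,G)[0]-T)*10,(B.inv()*fk(q,G)[1]).as_rotvec()]
        r=least_squares(f,rng.uniform(lo,hi),bounds=(lo,hi),max_nfev=60)
        if r.cost<1e-6:S.append(r.x)
    return np.array(S)
if __name__=='__main__':
    h2=HI.copy();h2[4]=1.57
    for out in(.1,.017):
      for tw in(0,80,180,260):
        S=sols(o+n*out,B0*Z(np.radians(tw)),25,LO,h2);print(out,tw,'q5<1.57',len(S));
        if len(S):S=S[np.argsort(S[:,2])][::max(1,len(S)//4)];print(S.round(2).tolist())
        if out<.05:
            l2=LO.copy();l2[4]=1.57
            S=sols(o+n*out,B0*Z(np.radians(tw)),25,l2,HI);print(out,tw,'q5>1.57',len(S))
            if len(S):S=S[np.argsort(S[:,2])][::max(1,len(S)//4)];print(S.round(2).tolist())
E
python3 ik.py
```

```text
0.1 0 q5<1.57 0
0.1 80 q5<1.57 0
0.1 180 q5<1.57 0
0.1 260 q5<1.57 0
0.017 0 q5<1.57 0
0.017 0 q5>1.57 8
[[0.49, 0.88, -0.65, 2.15, 2.38, 0.37, 2.64], [0.28, 0.81, -0.29, 2.14, 3.05, 0.24, 1.91], [0.13, 0.8, -0.06, 2.14, 3.57, 0.27, 1.35], [-0.07, 0.82, 0.26, 2.15, 4.02, 0.41, 0.85]]
0.017 80 q5<1.57 0
0.017 80 q5>1.57 11
[[0.65, 1.01, -0.99, 2.16, 2.09, 0.62, 1.59], [0.42, 0.85, -0.53, 2.15, 2.56, 0.31, 1.04], [0.23, 0.81, -0.22, 2.14, 3.22, 0.24, 0.33], [-0.12, 0.84, 0.36, 2.15, 4.1, 0.47, -0.64], [-0.2, 0.87, 0.51, 2.15, 4.19, 0.56, -0.75], [-0.53, 1.39, 1.51, 2.16, 4.39, 1.52, -1.22]]
0.017 180 q5<1.57 0
0.017 180 q5>1.57 9
[[0.78, 1.36, -1.57, 2.16, 1.93, 1.21, 0.16], [0.5, 0.89, -0.67, 2.15, 2.36, 0.38, -0.48], [0.34, 0.83, -0.4, 2.14, 2.8, 0.26, -0.96], [0.22, 0.8, -0.2, 2.14, 3.26, 0.24, -1.46], [-0.48, 1.14, 1.16, 2.16, 4.38, 1.12, -2.83]]
0.017 260 q5<1.57 0
0.017 260 q5>1.57 8
[[0.77, 1.26, -1.43, 2.16, 1.95, 1.05, -1.3], [0.56, 0.93, -0.8, 2.15, 2.22, 0.47, -1.72], [0.46, 0.87, -0.6, 2.15, 2.44, 0.34, -1.97], [-0.51, 1.24, 1.31, 2.16, 4.39, 1.28, 2.0]]
```

Every solution needs q5 ≈ 2.1–4.2, i.e. the wrist flipped. With q6 ≈ 0, twisting the tool shares the turn between q5 and q7. So a full -360° twist here, in free air, should flip it and bring the lamp back to the same alignment.

Emit:
carry_out:
  series:
    - [0,0,0,-10]
    - [0,0,0,-10]
    - [0,0,0,-10]
    - [0,0,0,-10]
    - [0,0,0,-10]

```text
time_s: 11.5
ee_pos: [0.5199, -0.0436, 0.2793]
eef_rot: [0.85, 0.46, 0.239, 0.096]
force: [0.3, -0.1, -1.2]
gripper_width: 0.0315
```

Emit:
carry_out:
  series:
    - [0,0,0,-10]
    - [0,0,0,-10]
    - [0,0,0,-10]
    - [0,0,0,-10]
    - [0,0,0,-10]

```text
time_s: 12.12
ee_pos: [0.5199, -0.0439, 0.2793]
eef_rot: [0.576, 0.776, 0.176, 0.189]
force: [-0.1, 0.2, -0.3]
gripper_width: 0.0313
```

```bash
python3 tgt.py 100
```

```text
{'time_s': 12.125, 'ee_pos': [0.52, -0.044, 0.279], 'joint_positions': [0.232, 0.42, -0.232, 2.138, 0.216, 0.079, 0.128], 'force': [-0.134, 0.235, -0.313]}
tilt 29.878884140900837 az 6.373544068943661 tool x [-0.266  0.96  -0.091] y [0.827 0.275 0.49 ]
to TCP [ 0.526  -0.0509  0.1926] tool shift mm [ -0.5 -39.3  77.8]
twist to slots deg 100.25013852343913 axis err deg [-0.14  0.11 -0.  ]
```

The twist splits equally between q5 and q7, as predicted. I'll continue.

Emit:
carry_out:
  series:
    - [0,0,0,-10]
    - [0,0,0,-10]
    - [0,0,0,-10]
    - [0,0,0,-10]
    - [0,0,0,-10]

```text
time_s: 12.75
ee_pos: [0.52, -0.0441, 0.2792]
eef_rot: [0.194, 0.947, 0.079, 0.245]
force: [0.7, 0.5, -1.3]
gripper_width: 0.0312
```

Emit:
carry_out:
  series:
    - [0,0,0,-10]
    - [0,0,0,-10]
    - [0,0,0,-10]
    - [0,0,0,-10]
    - [0,0,0,-10]

```text
time_s: 13.38
ee_pos: [0.5202, -0.0443, 0.2792]
eef_rot: [-0.224, 0.94, -0.033, 0.256]
force: [0.9, 0.4, -1.6]
gripper_width: 0.0313
```

Emit:
carry_out:
  series:
    - [0,0,0,-10]
    - [0,0,0,-10]
    - [0,0,0,-10]
    - [0,0,0,-10]
    - [0,0,0,-10]

```text
time_s: 14.0
ee_pos: [0.5203, -0.0445, 0.2792]
eef_rot: [-0.6, 0.757, -0.138, 0.218]
force: [-0.4, -0.0, -1.1]
gripper_width: 0.031
```

```bash
python3 tgt.py 100
```

```text
{'time_s': 14.0, 'ee_pos': [0.52, -0.044, 0.279], 'joint_positions': [0.533, 0.478, -0.711, 2.13, 1.243, 0.285, 1.719], 'force': [-0.446, -0.048, -1.085]}
tilt 29.917362523098316 az 6.123784234723489 tool x [-0.184 -0.969 -0.165] y [-0.849  0.242 -0.471]
to TCP [ 0.526  -0.0509  0.1926] tool shift mm [19.5 34.4 77.5]
twist to slots deg -109.76249635110773 axis err deg [-0.01 -0.27 -0.  ]
```

Emit:
carry_out:
  series:
    - [5,9,19,0]
    - [5,8,19,0]
    - [5,9,20,0]
    - [4.5,8.5,19.5,0]
    - [0,0,0,0]

```text
time_s: 14.62
ee_pos: [0.5253, -0.0507, 0.1965]
eef_rot: [-0.598, 0.759, -0.137, 0.218]
force: [1.0, 0.1, -0.1]
gripper_width: 0.0314
```

```bash
python3 tgt.py 100
```

```text
{'time_s': 14.625, 'ee_pos': [0.525, -0.051, 0.196], 'joint_positions': [0.526, 0.679, -0.748, 2.239, 2.029, 0.422, 0.969], 'force': [0.96, 0.108, -0.119]}
tilt 29.811549993586457 az 6.089158002687463 tool x [-0.191 -0.967 -0.167] y [-0.848  0.248 -0.468]
to TCP [ 0.526  -0.0509  0.1926] tool shift mm [0.7 1.2 3.7]
twist to slots deg -110.15602579332624 axis err deg [ 0.08 -0.32 -0.  ]
```

Emit:
carry_out:
  series:
    - [0,0,0,10]
    - [0,0,0,10]
    - [0,0,0,10]
    - [0,0,0,10]
    - [0,0,0,10]

```text
time_s: 15.25
ee_pos: [0.5255, -0.0504, 0.1982]
eef_rot: [-0.219, 0.941, -0.032, 0.256]
force: [-0.3, -0.6, -1.5]
gripper_width: 0.0319
```

Emit:
carry_out:
  series:
    - [0,0,0,10]
    - [0,0,0,9.8]
    - [0,0,0,0]
    - [0,0,0,0]
    - [0,0,0,0]

```text
time_s: 15.88
ee_pos: [0.525, -0.0503, 0.1972]
eef_rot: [-0.057, 0.965, 0.013, 0.257]
force: [0.2, -0.2, -0.8]
gripper_width: 0.0312
```

```bash
python3 tgt.py 100; python3 - <<'E'
from h import *
im=grab('wrist','w3.png');b=grab('scene');import pickle;pickle.dump((im,b),open('im3.pkl','wb'))
s=np.load('sock.npy');print(proj(im,s[:3]),proj(b,s[:3]))
c=lambda i,x,y,w,h,k:cv2.resize(i['pixels'][y:y+h,x:x+w,::-1],None,fx=k,fy=k,interpolation=cv2.INTER_CUBIC)
u=proj(b,s[:3]).astype(int);A=c(b,u[0]-55,u[1]-75,110,120,4)[:400]
cv2.imwrite('pics/w3s.png',np.hstack([c(im,160,0,320,400,1)[:400],A]));print(u-[55,75])
E
```

```text
{'time_s': 15.875, 'ee_pos': [0.525, -0.05, 0.197], 'joint_positions': [0.666, 0.774, -1.05, 2.236, 1.84, 0.637, -0.049], 'force': [0.203, -0.2, -0.773]}
tilt 29.842267729013784 az 6.210557835792466 tool x [-0.861 -0.104 -0.498] y [-0.117  0.993 -0.005]
to TCP [ 0.526  -0.0509  0.1926] tool shift mm [ 1.5 -0.7  4.4]
twist to slots deg -179.7822814323445 axis err deg [-0.21 -0.16 -0.  ]
[321.95358309 195.93445506] [283.74464087 204.816167  ]
[228 129]
```

View pics/w3s.png

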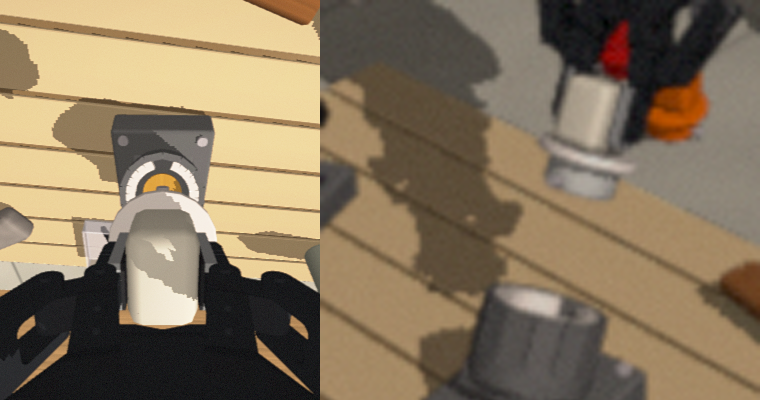

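```bash
python3 - <<'E'
from h import *
import pickle
im,b=pickle.load(open('im3.pkl','rb'))
p=status.observe();R=Ro.from_quat(p['eef_rot']).as_matrix()
def rep(L):
  t=np.linspace(0,2*np.pi,73)
  for name,r,dz in(('disc',.031,L+.011),('plugbottom',.022,L+.034)):
    X=p['ee_pos'][:,None]+R@np.array([r*np.cos(t),r*np.sin(t),0*t+dz])
    P=np.array([proj(b,x) for x in X.T]);Q=(P-[228,129])*4+[320,0]
    print(name,'ctr',Q.mean(0).round(0),'l',Q[Q[:,0].argmin()].round(),'r',Q[Q[:,0].argmax()].round(),'t',Q[Q[:,1].argmin()].round(),'b',Q[Q[:,1].argmax()].round())
rep(-.003)
E
```

```text
disc ctr [585. 151.] l [534. 137.] r [635. 166.] t [541. 135.] b [630. 167.]
plugbottom ctr [575. 188.] l [539. 178.] r [610. 198.] t [544. 177.] b [604. 200.]
```

The lamp and mouth show the same small scene-camera offset (about 1 px), so they agree relative to each other. I'll approach along the axis.

Emit:
carry_out:
  series:
    - [1.5,-0.7,15,0]
    - [0,0,18,0]
    - [0,0,18,0]
    - [0,0,14,0]
    - [0,0,0,0]

```text
time_s: 16.6
ee_pos: [0.5557, -0.0474, 0.1391]
eef_rot: [-0.056, 0.965, 0.014, 0.256]
force: [-0.5, 0.6, -1.7]
gripper_width: 0.0309
```

```bash
python3 tgt.py 36; python3 - <<'E'
from h import *
im=grab('wrist');b=grab('scene')
c=lambda i,x,y,w,h,k:cv2.resize(i['pixels'][y:y+h,x:x+w,::-1],None,fx=k,fy=k,interpolation=cv2.INTER_CUBIC)
cv2.imwrite('pics/w4.png',np.hstack([c(im,240,110,140,150,400/150),c(b,240,140,100,100,4)]))
E
```

```text
{'time_s': 16.6, 'ee_pos': [0.556, -0.047, 0.139], 'joint_positions': [0.616, 0.939, -1.027, 2.196, 1.985, 0.739, -0.122], 'force': [-0.458, 0.591, -1.702]}
tilt 29.766887516279034 az 6.36713020233778 tool x [-0.862 -0.101 -0.496] y [-0.115  0.993 -0.003]
to TCP [ 0.5578 -0.0472  0.1372] tool shift mm [-0.8 -0.1  2.7]
twist to slots deg -179.9428932416492 axis err deg [-0.13 -0.23  0.  ]
```

View pics/w4.png

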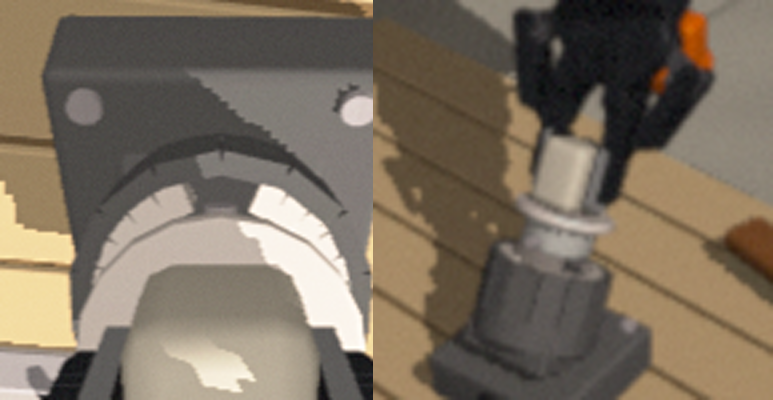

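The wrist crop shows the front slot gap centred about 1–2 mm to +y of the lamp; everything else is in line. I'll nudge +1 mm and press in stepwise.

Emit:
carry_out:
  series:
    - [-0.8,1,0,0]
    - [0,0,4,0]
    - [0,0,4,0]
    - [0,0,4,0]
    - [0,0,0,0]

```text
time_s: 17.32
ee_pos: [0.5623, -0.0458, 0.1294]
eef_rot: [-0.056, 0.965, 0.013, 0.257]
force: [0.4, -0.5, -0.6]
gripper_width: 0.0313
```

Emit:
carry_out:
  series:
    - [0,0,2,0]
    - [0,0,2,0]
    - [0,0,1,0]
    - [0,0,0,0]
    - [0,0,0,0]

```text
time_s: 17.95
ee_pos: [0.5648, -0.0456, 0.1254]
eef_rot: [-0.056, 0.965, 0.013, 0.257]
force: [-0.6, 0.4, -1.0]
gripper_width: 0.0311
```

```bash
python3 tgt.py 11; python3 -c "
from h import *
p=status.observe();R=Ro.from_quat(p['eef_rot']).as_matrix();print('tool F',(R.T@p['force']).round(2),'M',(R.T@p['moment']).round(3))"
```

```text
{'time_s': 17.95, 'ee_pos': [0.565, -0.046, 0.125], 'joint_positions': [0.601, 0.976, -1.018, 2.178, 2.012, 0.757, -0.129], 'force': [-0.596, 0.378, -1.001]}
tilt 29.828017717028686 az 6.295037828096553 tool x [-0.862 -0.101 -0.497] y [-0.115  0.993 -0.003]
to TCP [ 0.5702 -0.0458  0.1155] tool shift mm [ 0.3 -0.8 11.2]
twist to slots deg -179.94566910352793 axis err deg [-0.17 -0.17  0.  ]
tool F [0.97 0.45 0.59] M [0.026 0.633 0.033]
```

Emit:
carry_out:
  series:
    - [0,0,2,0]
    - [0,0,2,0]
    - [0,0,2,0]
    - [0,0,1,0]
    - [0,0,0,0]

```text
time_s: 18.58
ee_pos: [0.5684, -0.0452, 0.1194]
eef_rot: [-0.056, 0.965, 0.013, 0.257]
force: [-1.3, 0.3, 3.3]
gripper_width: 0.0315
```

```bash
cat > f.py <<'E'
from tgt import *
p,R=st();d=p['ee_pos']-o;print('out mm',(d@n*1e3).round(2),'lateral ex,ey',(d@ex*1e3).round(2),(d@ey*1e3).round(2))
e=R.T@ex;print('twist',np.degrees(np.arctan2(e[1],e[0])).round(1),'tool F',(R.T@p['force']).round(2),'M',(R.T@p['moment']).round(3),'w',p['gripper_width'])
E
python3 f.py
```

```text
{'time_s': 18.575, 'ee_pos': [0.568, -0.045, 0.119], 'joint_positions': [0.597, 0.992, -1.015, 2.17, 2.023, 0.764, -0.131], 'force': [-1.307, 0.254, 3.293]}
tilt 29.837889140897897 az 6.286755584544679 tool x [-0.862 -0.101 -0.498] y [-0.115  0.993 -0.003]
out mm 15.17 lateral ex,ey 0.42 0.78
twist -179.9 tool F [-0.54  0.39 -3.49] M [ 0.143  0.431 -0.046] w 0.031473171576848716
```

The spring is felt (about 4 N, lamp centre about 18 mm out). I'll press 2.5 mm more and start turning clockwise (+twist).

Emit:
carry_out:
  series:
    - [0,0,1.5,0]
    - [0,0,1,0]
    - [0,0,0,5]
    - [0,0,0,5]
    - [0,0,0,5]

```text
time_s: 19.2
ee_pos: [0.5693, -0.0452, 0.117]
eef_rot: [0.072, 0.964, 0.047, 0.253]
force: [-3.8, -0.8, 2.5]
gripper_width: 0.0316
```

```bash
python3 f.py
```

```text
{'time_s': 19.2, 'ee_pos': [0.569, -0.045, 0.117], 'joint_positions': [0.619, 1.027, -1.078, 2.167, 1.997, 0.821, -0.353], 'force': [-3.805, -0.771, 2.504]}
tilt 29.795852394066642 az 6.264596837114916 tool x [-0.862  0.162 -0.48 ] y [0.115 0.985 0.127]
out mm 12.64 lateral ex,ey 0.02 0.66
twist 164.9 tool F [ 1.95 -0.88 -4.09] M [ 0.436  0.771 -0.074] w 0.03164022668903359
```

Emit:
carry_out:
  series:
    - [0,0,0,6]
    - [0,0,0,6]
    - [0,0,0,6]
    - [0,0,0,6]
    - [0,0,0,6]

```text
time_s: 19.82
ee_pos: [0.5692, -0.0451, 0.1169]
eef_rot: [0.319, 0.912, 0.111, 0.232]
force: [-4.1, -0.1, 3.4]
gripper_width: 0.0314
```

```bash
python3 f.py
```

```text
{'time_s': 19.825, 'ee_pos': [0.569, -0.045, 0.117], 'joint_positions': [0.658, 1.084, -1.196, 2.166, 1.952, 0.928, -0.808], 'force': [-4.111, -0.115, 3.422]}
tilt 29.7820542363713 az 6.292073189196329 tool x [-0.689  0.634 -0.352] y [0.531 0.772 0.35 ]
out mm 12.62 lateral ex,ey -0.1 0.75
twist 134.9 tool F [ 1.55 -1.07 -5.01] M [ 0.745  0.631 -0.03 ] w 0.03142183475744578
```

Emit:
carry_out:
  series:
    - [0,0,0,6]
    - [0,0,0,6]
    - [0,0,0,6]
    - [0,0,0,6]
    - [0,0,0,6]

```text
time_s: 20.45
ee_pos: [0.5692, -0.045, 0.1169]
eef_rot: [0.544, 0.799, 0.167, 0.195]
force: [-4.2, 0.1, 2.0]
gripper_width: 0.0316
```

```bash
python3 f.py
```

```text
{'time_s': 20.45, 'ee_pos': [0.569, -0.045, 0.117], 'joint_positions': [0.686, 1.141, -1.3, 2.165, 1.921, 1.029, -1.276], 'force': [-4.246, 0.07, 2.049]}
tilt 29.783652640186357 az 6.318421994016416 tool x [-0.332  0.934 -0.13 ] y [0.804 0.352 0.479]
out mm 12.63 lateral ex,ey -0.1 0.84
twist 104.9 tool F [ 1.21 -2.41 -3.87] M [ 0.907  0.341 -0.05 ] w 0.03160968410666682
```

Emit:
carry_out:
  series:
    - [0,0,0,3]
    - [0,0,0,2]
    - [0,0,0,0.5]
    - [0,0,0,0]
    - [0,0,0,0]

```text
time_s: 21.08
ee_pos: [0.5692, -0.045, 0.117]
eef_rot: [0.58, 0.773, 0.176, 0.187]
force: [-5.1, 0.1, 2.3]
gripper_width: 0.0313
```

```bash
python3 f.py
```

```text
{'time_s': 21.075, 'ee_pos': [0.569, -0.045, 0.117], 'joint_positions': [0.69, 1.151, -1.317, 2.165, 1.916, 1.046, -1.359], 'force': [-5.075, 0.072, 2.346]}
tilt 29.793236126535934 az 6.311435130489615 tool x [-0.256  0.963 -0.085] y [0.831 0.265 0.489]
out mm 12.66 lateral ex,ey 0.01 0.87
twist 99.6 tool F [ 1.17 -3.05 -4.54] M [ 1.38   0.451 -0.025] w 0.031313678483050306
```

At 80.5° with no jamming. I'll let the spring lift the pins into the recesses (+5 mm out), then open.

Emit:
carry_out:
  series:
    - [0,0,-2,0]
    - [0,0,-2,0]
    - [0,0,-1,0]
    - [0,0,0,0]
    - [0,0,0,0]

```text
time_s: 21.7
ee_pos: [0.5671, -0.0453, 0.1215]
eef_rot: [0.581, 0.772, 0.176, 0.188]
force: [-3.1, -0.9, 1.5]
gripper_width: 0.0313
```

```bash
python3 f.py
```

```text
{'time_s': 21.7, 'ee_pos': [0.567, -0.045, 0.121], 'joint_positions': [0.694, 1.141, -1.323, 2.17, 1.908, 1.044, -1.36], 'force': [-3.091, -0.909, 1.472]}
tilt 29.83381049729999 az 6.300542968362483 tool x [-0.256  0.963 -0.085] y [0.831 0.264 0.49 ]
out mm 17.66 lateral ex,ey 0.39 0.84
twist 99.6 tool F [-0.21 -2.09 -2.86] M [ 0.856  0.396 -0.028] w 0.03130518663461345
```

Emit:
carry_out:
  series:
    - [0,0,-0.7,0]
    - [0,0,-0.7,0]
    - [0,0,0,0]
    - [0,0,0,0]
    - [0,0,0,0]

```text
time_s: 22.32
ee_pos: [0.5664, -0.0455, 0.1226]
eef_rot: [0.581, 0.772, 0.176, 0.188]
force: [3.9, -0.6, -6.9]
gripper_width: 0.0315
```

```bash
python3 f.py
```

```text
{'time_s': 22.325, 'ee_pos': [0.566, -0.045, 0.123], 'joint_positions': [0.695, 1.138, -1.324, 2.171, 1.905, 1.044, -1.361], 'force': [3.943, -0.629, -6.884]}
tilt 29.82697569057943 az 6.275161727343733 tool x [-0.255  0.963 -0.085] y [0.831 0.264 0.49 ]
out mm 18.97 lateral ex,ey 0.35 0.72
twist 99.5 tool F [-1.03 -0.26  7.89] M [ 0.382  0.3   -0.001] w 0.03146960855106914
```

It resists being pulled out (8 N), so the pins are held. I'll relieve the pull, open and withdraw along the axis.

Emit:
carry_out:
  series:
    - [0,0,1,0]
    - [0,0,0,0]
    - [0,0,0,0]
    - [0,0,0,0]
    - [0,0,0,0]
  gripper: -1
  force: 20

```text
time_s: 22.95
ee_pos: [0.5668, -0.0453, 0.1219]
eef_rot: [0.581, 0.772, 0.176, 0.188]
force: [0.2, 0.7, -0.2]
gripper_width: 0.0855
```

Emit:
carry_out:
  series:
    - [0,0,0,0]
    - [0,0,-15,0]
    - [0,0,-25,0]
    - [0,0,-35,0]
    - [0,0,-40,0]

```text
time_s: 23.58
ee_pos: [0.5088, -0.0514, 0.2229]
eef_rot: [0.58, 0.773, 0.176, 0.187]
force: [0.8, 0.1, 0.6]
gripper_width: 0.0852
```

```bash
python3 f.py; python3 - <<'E'
from h import *
import pickle
im=grab('wrist');b=grab('scene');t=grab('top');pickle.dump((im,b,t),open('im5.pkl','wb'))
c=lambda i,x,y,w,h,k:cv2.resize(i['pixels'][y:y+h,x:x+w,::-1],None,fx=k,fy=k,interpolation=cv2.INTER_CUBIC)
cv2.imwrite('pics/w5.png',np.hstack([c(im,160,20,320,350,400/350),c(b,240,150,90,100,4)]))
E
```

```text
{'time_s': 23.575, 'ee_pos': [0.509, -0.051, 0.223], 'joint_positions': [0.817, 0.888, -1.457, 2.245, 1.646, 0.95, -1.294], 'force': [0.755, 0.147, 0.567]}
tilt 29.809856409571662 az 6.300221072333553 tool x [-0.256  0.963 -0.085] y [0.831 0.264 0.49 ]
out mm 134.78 lateral ex,ey 0.34 1.54
twist 99.6 tool F [-0.1   0.94 -0.11] M [0.53  0.051 0.009] w 0.08518362751331739
```

View pics/w5.png

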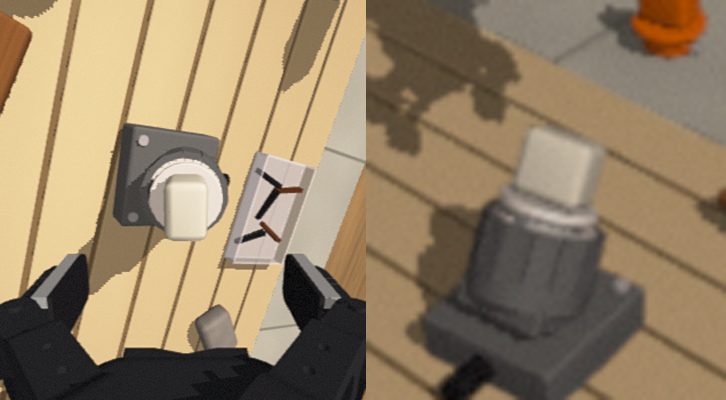

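The lamp is seated with its shoulder just clear of the rim, at about 80°, and stays put when released. Now the toggle. Its ball is at about (0.513,-0.352,0.091), with the push direction at azimuth about 20° from the box edges. I'll check the wrist solution there for the current tilted tool.

```bash
cat > tg.py <<'E'
from st import *
p,R=st();ty=R[:,1];az=np.radians(20.5);u=np.array([np.cos(az),np.sin(az),0])
ball=np.array([.5132,-.3518,.0907]);end=ball+u*.053
def tcp(b,d): # TCP 8 mm below ball, face distance d along tool y
    T=b+np.array([0,0,-.008]);v=(b-T)@ty
    return T-u*((d-v)/(u@ty))
S=tcp(ball,.0275+.02);E=tcp(end,.0275-.003);H=S+[0,0,.13]
for n_,T in(('hover',H),('start',S),('end',E)):print(n_,T.round(4),'from here tool mm',(R.T@(T-p['ee_pos'])*1e3).round(1))
print('push in tool axes',(R.T@(E-S)*1e3).round(1))
if __name__=='__main__':
    from ik import sols,LO,HI
    for T in(H,S,E):
        s=sols(T,Ro.from_matrix(R),12);print(len(s),s[:3].round(2).tolist())
E
python3 tg.py
```

```text
{'time_s': 23.725, 'ee_pos': [0.51, -0.052, 0.223], 'joint_positions': [0.817, 0.887, -1.457, 2.245, 1.649, 0.951, -1.295], 'force': [0.542, -1.234, -1.214]}
tilt 29.9549451068521 az 6.039031083681566 tool x [-0.255  0.963 -0.088] y [0.83  0.264 0.492]
hover [ 0.4663 -0.3693  0.2127] from here tool mm [-293.5 -125.1  -28.9]
start [ 0.4663 -0.3693  0.0827] from here tool mm [-282.1 -189.    83.8]
end [ 0.5407 -0.3415  0.0827] from here tool mm [-274.3 -119.9  122.2]
push in tool axes [ 7.8 69.1 38.4]
7 [[1.5, 1.15, -1.51, 1.83, 1.25, 0.8, -0.06], [0.79, 0.68, 0.05, 1.84, -0.99, 0.55, 1.95], [0.41, 0.81, 0.75, 1.83, -1.33, 0.99, 2.19]]
7 [[1.49, 1.48, -1.55, 1.92, 1.67, 0.93, -0.25], [0.36, 1.13, 0.89, 1.92, 4.6, 1.16, 2.5], [0.97, 0.93, -0.25, 1.92, -1.42, 0.24, 2.5]]
8 [[1.33, 1.5, -1.57, 1.81, 1.7, 0.97, -0.3], [0.27, 1.11, 0.81, 1.81, 4.6, 1.03, 2.31], [0.99, 1.0, -0.54, 1.82, 0.0, 0.02, 1.02]]
```

Emit:
carry_out:
  series:
    - [-40,-17,-6,0]
    - [-40,-17,-6,0]
    - [-40,-17,-6,0]
    - [-40,-17,-6,0]
    - [-40,-17,-5,0]
  gripper: 1

```text
time_s: 24.35
ee_pos: [0.4756, -0.2697, 0.2217]
eef_rot: [0.581, 0.772, 0.176, 0.187]
force: [0.4, -0.6, 1.0]
gripper_width: 0.0001
```

Emit:
carry_out:
  series:
    - [-40,-17,0,0]
    - [-40,-17,0,0]
    - [0,0,0,0]
    - [0,0,0,0]
    - [0,0,0,0]

```text
time_s: 24.98
ee_pos: [0.4686, -0.3533, 0.2124]
eef_rot: [0.58, 0.773, 0.176, 0.187]
force: [-0.0, -0.0, 0.0]
gripper_width: -0.0003
```

```bash
sed -i 's/^if __name__.*/if 0:/' tg.py; python3 tg.py; python3 - <<'E'
from h import *
import pickle
im=grab('wrist','w6.png')
print('ball pred',proj(im,[.5132,-.3518,.0907]))
E
```

```text
{'time_s': 24.975, 'ee_pos': [0.469, -0.353, 0.212], 'joint_positions': [1.437, 1.06, -1.454, 1.859, 1.251, 0.828, -0.124], 'force': [-0.02, -0.02, 0.02]}
tilt 29.8178696780702 az 6.362602308076577 tool x [-0.257  0.963 -0.085] y [0.83  0.265 0.49 ]
hover [ 0.4663 -0.3693  0.2127] from here tool mm [-14.9  -6.   -2.3]
start [ 0.4663 -0.3693  0.0827] from here tool mm [ -3.8 -69.6 110.5]
end [ 0.5407 -0.3415  0.0827] from here tool mm [  3.9  -0.5 148.8]
push in tool axes [ 7.6 69.2 38.3]
ball pred [298.82991864 191.07273866]
```

View pics/w6.png

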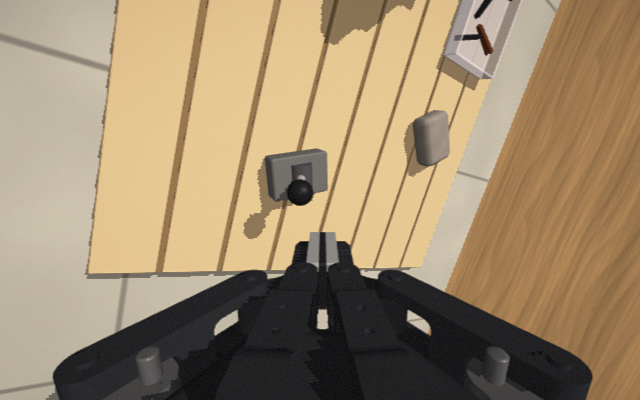

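```bash
python3 - <<'E'
from h import *
im=grab('wrist')
c=[plane(im,*q,.045) for q in((266,156),(325,150),(328,191),(270,200))];c=np.array(c);print(c.round(3).tolist(),c.mean(0))
for a,b in((0,1),(3,2)):
    d=c[b]-c[a];print(np.degrees(np.arctan2(d[1],d[0])),np.linalg.norm(d))
d=c[0]-c[3];print(np.degrees(np.arctan2(d[1],d[0]))-90,np.linalg.norm(d))
print('ball-centre',np.array([.5132,-.3518])-c.mean(0)[:2])
E
```

```text
[[0.49, -0.33, 0.045], [0.558, -0.31, 0.045], [0.578, -0.357, 0.045], [0.506, -0.377, 0.045]] [ 0.53292863 -0.34353302  0.045     ]
17.189260405904072 0.07101846629082155
15.933615351991197 0.07451055039853091
18.81805677975892 0.049436384780431906
ball-centre [-0.01972863 -0.00826698]
```

The ball is at (300,191), predicted (299,191), and the push azimuth is about 19°. Going down behind the ball.

Emit:
carry_out:
  series:
    - [-1,-17,27,0]
    - [-1,-18,28,0]
    - [-1,-18,28,0]
    - [-1,-17,27,0]
    - [0,0,0,0]

```text
time_s: 25.7
ee_pos: [0.4652, -0.3699, 0.0816]
eef_rot: [0.581, 0.773, 0.177, 0.186]
force: [-0.0, -0.5, 1.2]
gripper_width: -0.0001
```

```bash
sed -i 's/20\.5/19/' tg.py; python3 tg.py
```

```text
{'time_s': 25.7, 'ee_pos': [0.465, -0.37, 0.082], 'joint_positions': [1.407, 1.257, -1.283, 1.915, 1.587, 0.719, -0.277], 'force': [-0.012, -0.514, 1.214]}
tilt 29.746753271962607 az 6.524719634055186 tool x [-0.256  0.963 -0.083] y [0.832 0.263 0.489]
hover [ 0.4659 -0.3681  0.2127] from here tool mm [  -9.3   65.2 -113.4]
start [ 0.4659 -0.3681  0.0827] from here tool mm [ 1.5  1.6 -0.5]
end [ 0.541  -0.3422  0.0827] from here tool mm [ 7.1 70.8 37.9]
push in tool axes [ 5.7 69.2 38.5]
```

Now I'll push level in small rows, checking the force.

Emit:
carry_out:
  series:
    - [1.5,10,5,0]
    - [1,10,5.5,0]
    - [1,8,4.5,0]
    - [1,8,4.5,0]
    - [0.5,8,4.5,0]

```text
time_s: 26.32
ee_pos: [0.5134, -0.3526, 0.0835]
eef_rot: [0.58, 0.773, 0.176, 0.188]
force: [-1.1, 0.7, 0.4]
gripper_width: 0.0003
```

Emit:
carry_out:
  series:
    - [0.5,8,4.5,0]
    - [0.5,8,4.5,0]
    - [0.5,5,2.5,0]
    - [0.5,3,1.5,0]
    - [0,0,0,0]

```text
time_s: 26.95
ee_pos: [0.5387, -0.3437, 0.0835]
eef_rot: [0.58, 0.773, 0.176, 0.188]
force: [-0.4, -0.3, -1.0]
gripper_width: 0.0
```

```bash
python3 tg.py; python3 - <<'E'
from h import *
import pickle
a,b=grab('scene'),grab('top');pickle.dump((a,b),open('im7.pkl','wb'))
c=lambda i,x,y,w,h,k:cv2.resize(i['pixels'][y:y+h,x:x+w,::-1],None,fx=k,fy=k,interpolation=cv2.INTER_CUBIC)
cv2.imwrite('pics/w7.png',np.hstack([c(a,190,130,80,80,5),c(b,420,160,60,80,5)]))
E
```

```text
{'time_s': 26.95, 'ee_pos': [0.539, -0.344, 0.084], 'joint_positions': [1.254, 1.268, -1.281, 1.807, 1.585, 0.753, -0.33], 'force': [-0.423, -0.332, -0.998]}
tilt 29.834667068162666 az 6.308555266081495 tool x [-0.256  0.963 -0.085] y [0.831 0.264 0.49 ]
hover [ 0.4659 -0.3681  0.2127] from here tool mm [ -15.8   -3.6 -149.4]
start [ 0.4659 -0.3681  0.0827] from here tool mm [ -4.8 -67.3 -36.6]
end [ 0.541  -0.3422  0.0827] from here tool mm [0.9 1.9 1.9]
push in tool axes [ 5.7 69.2 38.5]
```

View pics/w7.png

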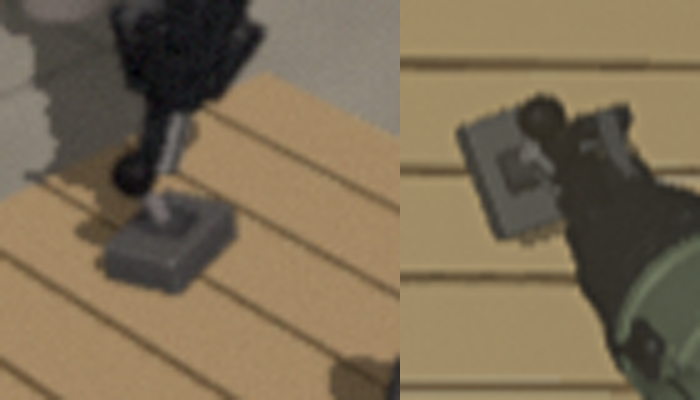

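The ball has moved to the back, at about scene (216,164) / top (448,183). I'll push on until it meets its stop.

Emit:
carry_out:
  series:
    - [0,2,1,0]
    - [0,2,1,0]
    - [0,1,0.5,0]
    - [0,0,0,0]
    - [0,0,0,0]

```text
time_s: 27.68
ee_pos: [0.5439, -0.3425, 0.0837]
eef_rot: [0.581, 0.772, 0.176, 0.188]
force: [-2.2, 1.1, 0.1]
gripper_width: -0.0003
```

```bash
python3 - <<'E'
from h import *
import pickle
a,b=pickle.load(open('im7.pkl','rb'));print('before',tri(a,(216.0,164.0),b,(448,183)))
p=status.observe();print(p['force'].round(2),p['ee_pos'].round(4))
a,b=grab('scene'),grab('top')
for n,i,(x,y,w,h) in(('sc',a,(205,155,22,20)),('top',b,(438,174,17,18))):
    q=i['pixels'][y:y+h,x:x+w];print(n);print(q.max(2)[::2,::1])
E
```

```text
before (array([ 0.55664356, -0.33757392,  0.09338403]), np.float64(1.0945925414127606e-05))
[-2.21  1.06  0.07] [ 0.5439 -0.3425  0.0837]
sc
[[ 80  80  74  78  79  79  78  76  75  79  78  73  57  35  26  26  33  59
   96 106  83  84]
 [ 79  76  73  77  79  78  76  77  77  80  91  92  46  32  32  30  43  78
  111  94  77  94]
 [ 76  77  78  78  73  81  84  87  87  79  71  60  32  31  33  31  56  96
  108  83  81  93]
 [ 76  80  82  88  90  89  92  91  90  83  65  43  27  27  32  38  75 111
   98  81 116 146]
 [ 89  91  92  89  92  92  83  64  35  27  28  24  20  20  30  64 100 107
   83  99 138 160]
 [ 91  90  93  91  91  85  68  27  25  23  37  43  42  25  39  77 108 109
  103 126 129 123]
 [ 97  92  91  91  89  88  69  28  20  16  26  23  24  19  31  89 148 149
  132 141 156 156]
 [143 146 143 130  96  89  86  75  46  26  24  18  16  30  64 104 111  86
   79  80  85  88]
 [133 111 113 100  95  94  89  94  91  84  76  78  71  68  86 108 108  93
   65  65  63  64]
 [163 159 144 128  86  80  89  94  93  92  83  70  50  40  53  82  98 106
   87  62  57  53]]
top
[[141 141 141 141 141 141 141 140 143 144 144 143 143 143 143 143 143]
 [160 159 160 160 159 161 162 160 162 162 162 162 161 161 159 159 159]
 [159 159 160 160 163 163 133  81  74  62  63  97 122 144 162 160 160]
 [160 162 161 164 146  85  50  50  57  54  51  49  45  64 133 165 147]
 [140 127  95 103  79  49  50  55  62  59  54  52  49  49  83 105  59]
 [ 87  87  87  88  90  62  49  49  51  52  53  51  49  48  51  53  50]
 [ 90  89  89  89  90  89  82  76  64  50  49  52  52  51  51  51  53]
 [ 89  89  90  88  88  89  98 103 102  93  62  50  52  51  54  50  50]
 [ 90  81  76  70  70  72 105 106  76  93 102  89  59  51  51  49  52]]
```

Emit:
carry_out:
  series:
    - [0,1,0.5,0]
    - [0,1,0.5,0]
    - [0,0,0,0]
    - [0,0,0,0]
    - [0,0,0,0]

```text
time_s: 28.4
ee_pos: [0.5449, -0.3424, 0.0834]
eef_rot: [0.581, 0.773, 0.175, 0.187]
force: [-16.3, -2.3, 5.4]
gripper_width: -0.0003
```

Emit:
carry_out:
  series:
    - [0,1,0.5,0]
    - [0,1,0.5,0]
    - [0,0,0,0]
    - [0,0,0,0]
    - [0,0,0,0]

```text
time_s: 29.02
ee_pos: [0.5458, -0.3423, 0.0831]
eef_rot: [0.582, 0.773, 0.174, 0.186]
force: [-34.5, -3.1, 14.9]
gripper_width: 0.0003
```

Emit:
carry_out:
  series:
    - [0,1,0.5,0]
    - [0,1,0.5,0]
    - [0,0,0,0]
    - [0,0,0,0]
    - [0,0,0,0]

```text
time_s: 29.65
ee_pos: [0.5465, -0.3423, 0.0829]
eef_rot: [0.582, 0.773, 0.173, 0.185]
force: [-55.4, -4.6, 27.6]
gripper_width: -0.0001
```

The hard stop is reached, harder than intended: about 62 N at the fingertips, because I batched the calls. Backing off now and withdrawing.

Emit:
carry_out:
  series:
    - [0,-10,-5,0]
    - [0,-12,-6,0]
    - [0,-12,-6,0]
    - [0,-15,-25,0]
    - [0,0,-40,0]

```text
time_s: 30.28
ee_pos: [0.4676, -0.3581, 0.1307]
eef_rot: [0.581, 0.772, 0.176, 0.187]
force: [0.1, -0.0, 0.9]
gripper_width: -0.0004
```

Emit:
carry_out:
  series:
    - [0,0,-50,0]
    - [-40,0,-30,0]
    - [-40,0,0,0]
    - [0,0,0,0]
    - [0,0,0,0]

```text
time_s: 30.9
ee_pos: [0.4498, -0.4388, 0.2073]
eef_rot: [0.58, 0.773, 0.176, 0.187]
force: [0.0, 0.8, 0.2]
gripper_width: -0.0001
```

```bash
python3 st.py; python3 - <<'E'
from h import *
a,b=grab('scene'),grab('top')
c=lambda i,x,y,w,h,k:cv2.resize(i['pixels'][y:y+h,x:x+w,::-1],None,fx=k,fy=k,interpolation=cv2.INTER_CUBIC)
cv2.imwrite('pics/w8.png',np.hstack([c(a,190,130,130,125,3.2),c(b,310,130,170,170,400/170)]))
r=[]
for n,i,(x,y,w,h) in(('sc',a,(205,152,25,24)),('top',b,(438,172,24,22))):
    q=i['pixels'][y:y+h,x:x+w].max(2);m=(q<(45 if n=='sc' else 62)).astype(np.uint8)
    k,l,st,ce=cv2.connectedComponentsWithStats(m);j=1+st[1:,4].argmax();r.append(ce[j]+[x,y]);print(n,r[-1],st[j])
X,e=tri(a,r[0],b,r[1]);print('ball',X,e,'moved',X-[.5132,-.3518,.0907],np.linalg.norm((X-[.5132,-.3518,.0907])[:2]))
E
```

```text
{'time_s': 30.9, 'ee_pos': [0.45, -0.439, 0.207], 'joint_positions': [1.521, 1.125, -1.451, 1.664, 1.116, 0.902, 0.206], 'force': [0.022, 0.757, 0.196]}
tilt 29.82545531148069 az 6.360519465005542 tool x [-0.256  0.963 -0.085] y [0.831 0.264 0.49 ]
sc [215.64285714 166.0952381 ] [ 7 11  8  7 42]
top [447.09259259 182.35185185] [ 5  7  9  8 54]
ball [ 0.55931387 -0.33714553  0.08777464] 3.8121245567839165e-05 moved [ 0.04611387  0.01465447 -0.00292536] 0.04838638405923588
```

View pics/w8.png

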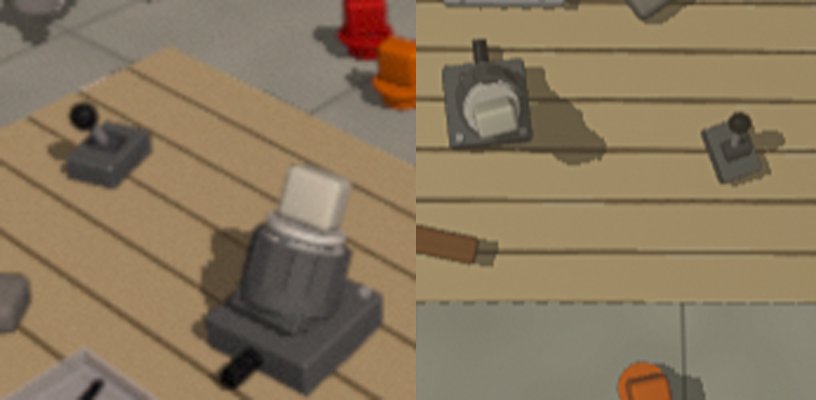

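```bash
python3 -c "
from bench import order;print(order.job_done())"
```

```text
the job is handed in; nothing more can be done
None
```

The lamp is locked in the lampholder, the toggle is switched on, and the job was handed in at about 31 s of the 59 s allowed.

**Lamp:** The move rows cannot tilt the tool, so I pitched it 30° by driving the arm against its joint limits. A full twist then flipped the wrist so it could reach the socket. I pressed the lamp in until the spring showed (about 4–5 N) and turned it 80.5° clockwise without jamming. I let it rise, and it then resisted an 8 N pull. After I let go it stayed seated, and the final pictures still show it so.

**Toggle:** I pushed the ball to its end stop only after the lamp was locked. The final pictures put the ball about 27 mm behind the centre of the switch box, where about 26 mm was expected.

**Checks that failed or disagreed:**
- **Push force:** At the toggle's end stop I pushed too hard, to about 62 N at the fingertips. That is below the 120 N wrist limit. It is above the 40 N limit for the arm and gripper body, although only the fingertips were pushing on the ball.
- **Ball travel:** The cameras measured about 48 mm of travel, against the stated 53 mm. I trust the hard stop over the camera figure.
- **Other objects:** I did not touch the other things. In the last crops, those in view stand where they were. The mug, shampoo bottle and most of the tray were outside those crops.

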